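Rake out the open joint of a worktop sample

TASK

Take the joint raker out of its ring stand, lower its tip into the open joint of the worktop sample at the end by the upstand, and draw it slowly (always under 10 cm/s) and with a light touch along the whole joint, round both bends and out past the open end, without lifting the tip out of the joint on the way. Then stand the raker upright in its ring again and let go, leaving the bulb, the tape and the terminal strip where they are.

Things in the scene. Friction and masses are not known exactly. Their poses are not given: they have to be found in the camera images.
- raker: Joint raker (stylus) 138 mm tall, tip down; origin at the tip, z up along it. From the tip up: steel pin 5 mm across, ball end (to 16 mm), shank 8 mm across (to 50), dark wooden ball bulb 32 mm across (centre at 62), wooden grip 20 x 20 mm square (82 to 138), flats facing its x and y: grip it there from above, about 110 mm over the tip. 50 to 85 g, heavy shank: it hangs upright in its ring.
- stand: Fixed steel ring stand: dark base plate 85 x 80 x 8 mm, a post 10 mm across at 35 mm along its +x axis, and a level ring (outside 36 mm, hole 22 mm, 6 mm thick) above the origin. The origin is on the counter under the ring's centre.
- ring_top (a point): Centre of the ring's hole at its upper face, 60 mm above the counter. With the raker standing here, the bulb rests on the rim of the hole and the tip hangs about 10 mm above the counter (50 mm below this point).
- board: Fixed worktop sample, 160 (x) by 240 mm (y); origin: centre of its underside on the counter. 8 mm brown wood under two white slabs 12 mm thick (upper face 20 mm over the counter); between them an open joint, a groove 10 mm wide, 12 mm deep, of three straight lines. It starts at the 45 mm high upstand (face at y = +100 mm) and runs out open at the -y edge. Push on the sample with under 20 N.
- joint_start (a point): On the joint's centre line, level with the slabs' upper face, 15 mm from the upstand: board (-30, +85, 20) mm. Lower the tip in here, within 30 mm of the upstand, and draw it about 7 mm (at least 4) below the upper face, free of the groove's bottom. Elsewhere carry the tip more than 30 mm above the slabs.
- joint_bend1 (a point): First bend of the joint's centre line, level with the slabs' upper face: board (-30, +30, 20) mm.
- joint_bend2 (a point): Second bend of the joint's centre line, level with the slabs' upper face: board (+30, -30, 20) mm.
- joint_exit (a point): Open end of the joint's centre line at the sample's edge, level with the slabs' upper face: board (+30, -120, 20) mm. Draw the tip 10 to 30 mm straight on past it, still below the upper face, before lifting.
- bulb: Bystander: white spotlight bulb standing on its face, 51 mm across, 58 mm tall; origin at the centre of its underside.
- black_tape: Bystander: small roll of black tape lying flat, 55 mm across, 19 mm tall; origin at the centre of its underside.
- strip: Bystander: white screw terminal strip, 19 x 66 x 16 mm, long along its y axis; origin at the centre of its underside.

How it is judged:
On the way, in this order (a step that is already met when the one before it is completed fails the run):
1. the tip is in the joint near its start by the upstand (horizontal distance between raker and joint_start below 0.012 m and z of raker in the frame of board between 0.004 and 0.017 m), for 0.1 s.
2. the tip is in the joint at the first bend (horizontal distance between raker and joint_bend1 below 0.012 m and z of raker in the frame of board between 0.004 and 0.017 m), for 0.05 s.
3. the tip is in the joint at the second bend (horizontal distance between raker and joint_bend2 below 0.012 m and z of raker in the frame of board between 0.004 and 0.017 m), for 0.05 s.
4. the tip has come out past the open end, still below the slabs' upper face (y of raker in the frame of board between -0.18 and -0.122 m and z of raker in the frame of board below 0.018 m and x of raker in the frame of board between 0.015 and 0.045 m), for 0.05 s.
At the end, for the whole second after the job is handed in: The raker stands in the ring on its bulb, tip down, within 0.2 rad (11 degrees) of upright, its tip within 10 mm of the ring's axis and 45 to 55 mm below the ring's upper face, at rest and let go (horizontal distance between raker and ring_top below 0.01 m and z of raker in the frame of ring_top between -0.055 and -0.045 m and angle between raker's own z axis and vertical below 0.2 rad and linear speed of raker below 0.03 m/s and contact force between the fingers and raker below 0.05 N and contact force between raker and stand above 0.1 N); the robot touches nothing.
It fails at once if the tip moves at over 10 cm/s in the joint (z of raker in the frame of board below 0.018 m and x of raker in the frame of board between -0.06 and 0.06 m and y of raker in the frame of board between -0.12 and 0.1 m and linear speed of raker above 0.1 m/s).
It fails at once if the tip is at or less than 20 mm above the slabs' upper face over the joint, more than 50 mm from the upstand (lifted out, or lowered in too late) (z of raker in the frame of board between 0.0195 and 0.04 m and x of raker in the frame of board between -0.06 and 0.06 m and y of raker in the frame of board between -0.115 and 0.05 m).
It fails at once if the raker pushes on the sample with over 20 N (contact force between raker and board above 20 N).
It fails at once if the bulb, the tape or the terminal strip is shifted by over 20 mm (distance of any of bulb, black_tape, strip from where it was at the start of the episode above 0.02 m).
It also fails if it takes over 72 s, if anything falls off the work surface, if the arm or the gripper's body presses on something with over 40 N, if the wrist force passes 120 N, or if a joint passes its speed limit or range.

ROBOT

A 6-joint arm with a two-finger parallel gripper is mounted at the origin on a cart in front of the work surface, level with it; the furniture and walls round the work are solid. World frame = base frame: x ahead of the robot, y to its left, z up, the work surface at z = 0. Lengths are in m, angles in rad, forces in N, time in s.
With the tool pointing down it reaches from about 0.3 to 0.775 m from the base axis. Payload 14.6 kg.
Tool frame: the origin (TCP) lies between the finger pads; the fingertips stand 25 mm ahead of it and the grasp point (between the pads) lies 6 mm ahead of it; x points along the fingers, y is the direction in which the jaws open and shut, and the axes are right-handed (so a half turn about x gives the same grasp; the last joint's range is limited). The gripper opens to 94 mm and grips with 3 to 60 N. Pads are 16 mm wide; open, the fingers measure 119 mm over their backs; the gripper's body (75 mm by 177 mm) begins 78 mm behind the grasp point.
Start: joints at [-1.321, 0.3, 1.521, -0, 1.321, -0.067], TCP at [0.171, -0.523, 0.23] pointing down, gripper open.
Joint ranges: [-3.03, 3.03], [-0.79, 2.21], [0.23, 2.52], [-1.04, 4.18], [0, 3.07], [-2.55, 2.55]. Speed limits (rad/s): [2.22, 2.22, 2.57, 3.14, 3.14, 3.14].

INTERFACE

Orientations are given as a unit quaternion [x, y, z, w].
In Python, from workcell import robot gives the robot as it stands.
- The arm moves only by the shell command python3 -m handwheel 'ROWS' [FORCE]. ROWS is JSON, a list that holds one entry, the list of rows, each a list of 7 numbers: the turn, a rotation vector about the tool's x, y, z in rad, then the shift along the tool's x, y, z in m, then the opening in per cent of the stroke, from 0 (shut) to 100 (fully open). In form: [[[wx, wy, wz, x, y, z, grip], ...]]. A call has 1 to 5 rows; each row shifts and turns the commanded pose from where the row before left it, along the tool's axes as they then stand; what a row does not reach is not made up. A row lasts 1/12 s, in which the tool goes at most 41.7 mm and 7.16 degrees, less where a joint would pass 70% of its speed; a pose out of reach is approached as far as the arm can. A call with a gripper value outside its range is refused whole. The fingers move at their own pace and stop on an object; FORCE is the grip in N (left out, the last holds). Time passes only in rows, so rows that do not move let the fingers close. It gives the time, the measured TCP pose, the force and the opening at its end, in the units of the state.
- robot.get_state(): the state, without advancing time (a new reading comes with each control period).
- robot.camera(name): name is "side" or "top" or "wrist"; returns the picture (400x640x3 uint8, red, green, blue); there is no depth.
- robot.get_calibration(name): a dict with "K" (3x3 intrinsics, pixels), "eye" and "rotation" of the camera in the world. Camera axes: x right, y up, looking along -z (the intrinsics and any distortion apply to the point x, -y, -z); pixel columns grow to the right and rows downward; lengths in m; the calibration is good to about 2 mm. A picture is of the moment at which its call begins: read the wrist's pose just before it. get_calibration takes no time and is no camera call; for the wrist camera it gives the pose at the moment of the call.
- robot.close_job(): hands the job in, once; it reports no verdict.
The state is a dict: "t": time; "qpos": joint angles; "joint_velocities": joint speeds; "tau": joint torques, N m; "tcp_pos": TCP position; "tcp_rot": TCP orientation; "force": force on the tool from outside, world axes, zero at the start; "torque": the same for the moment, N m; "grip_width": finger opening in m.
Only numpy, scipy, OpenCV 4.12 (cv2) and the standard library are available. Lean on these libraries where they do the work, as an engineer would, in place of code of your own. Each camera call takes 0.05 s, during which the arm holds its last target.

## Working session

There is one attempt and no reset: what is moved stays moved. The work goes in short steps, Python scripts to look and compute and a shell command to move; the robot and the scene stay as the last step left them, time stands still between calls to the robot, and variables do not carry over. Pictures are saved under pics/ and viewed, and the job is handed in when it is done.

```bash
mkdir -p pics
cat > h.py <<'E'
from workcell import robot
import numpy as np, cv2
from scipy.spatial.transform import Rotation as R
def snap(n,f):
    c=robot.get_calibration(n); im=robot.camera(n)
    cv2.imwrite(f'pics/{f}.png',cv2.cvtColor(im,cv2.COLOR_RGB2BGR)); np.savez(f'pics/{f}.npz',K=c['K'],eye=c['eye'],rot=c['rotation']); return im,c
def load(f):
    return dict(np.load(f'pics/{f}.npz'))
def Rm(c):
    r=np.array(c['rot'] if 'rot' in c else c['rotation']); return r if r.shape==(3,3) else R.from_quat(r).as_matrix()
def px2plane(c,u,v,z):
    K=np.array(c['K']); d=np.linalg.inv(K)@[u,v,1]; d=Rm(c)@(d*[1,-1,-1]); e=np.array(c['eye']); return e+d*(z-e[2])/d[2]
def proj(c,p):
    q=Rm(c).T@(np.array(p)-np.array(c['eye'])); q=q*[1,-1,-1]; w=np.array(c['K'])@q; return w[:2]/w[2]
E
python3 - <<'E'
from h import *
s=robot.get_state();print(s)
for n in('side','top','wrist'):
    im,c=snap(n,n+'0');print(n,c)
E
```

```text
{'t': 0.0, 'qpos': array([-1.32061959e+00,  3.00455491e-01,  1.52162370e+00,  2.08244997e-05,
        1.32072336e+00, -6.65977254e-02]), 'joint_velocities': array([-0.00134034, -0.00012763, -0.00059826,  0.00071594,  0.00032728,
       -0.00148238]), 'tau': array([-4.21902223e-03, -5.31807446e+01, -3.52741277e+01,  7.06428546e-02,
        2.44482147e-02, -1.15730440e-04]), 'tcp_pos': array([ 0.17126617, -0.52238459,  0.22987686]), 'tcp_rot': array([-0.69822394, -0.11195379,  0.69828815, -0.11110056]), 'force': array([ 0.37579537, -0.1595913 , -1.41363436]), 'torque': array([ 0.0099219 ,  0.00264903, -0.03015495]), 'grip_width': 0.09412422317840068}
side {'K': array([[431.89252452,   0.        , 316.14342748],
       [  0.        , 431.89252452, 194.65569822],
       [  0.        ,   0.        ,   1.        ]]), 'eye': array([-0.25946274,  0.56439093,  0.68622358]), 'rotation': array([-0.21905184,  0.42914926,  0.79144727, -0.37610959])}
top {'K': array([[389.47157496,   0.        , 316.56055516],
       [  0.        , 389.47157496, 199.51713281],
       [  0.        ,   0.        ,   1.        ]]), 'eye': array([ 0.45273827, -0.02237794,  1.03183392]), 'rotation': array([ 0.02958176, -0.015191  , -0.70660304,  0.70682834])}
wrist {'K': array([[291.63780126,   0.        , 313.19525493],
       [  0.        , 291.63780126, 200.70309684],
       [  0.        ,   0.        ,   1.        ]]), 'eye': array([ 0.2458557 , -0.49837144,  0.38387719]), 'rotation': array([-0.11029306,  0.08077029, -0.5811854 ,  0.80220641])}
```

View pics/top0.png

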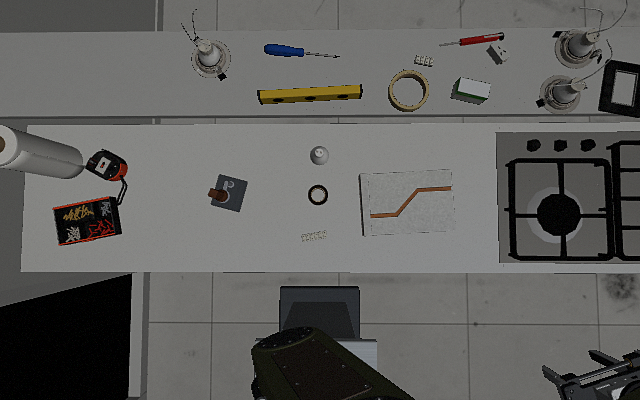

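View pics/side0.png

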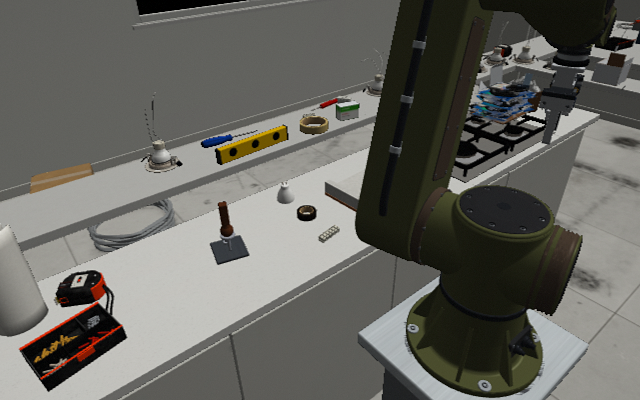

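View pics/wrist0.png

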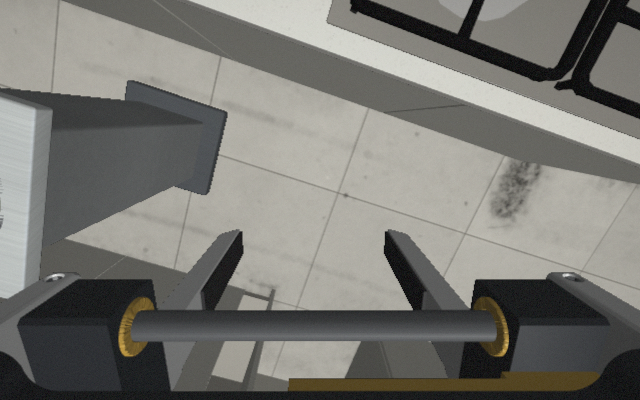

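Top view: stand plate around (229,193) with the raker leaning outward in the picture to (212,194); bulb (318,155), tape (317,195), strip (314,236); board from (360,170) to (455,236) with its upstand on the left. I'll enlarge these for measurement.

Run:
```python
import cv2
im=cv2.imread('pics/top0.png')
cv2.imwrite('pics/tA.png',cv2.resize(im[160:244,350:464],None,fx=7,fy=7,interpolation=cv2.INTER_CUBIC))
cv2.imwrite('pics/tB.png',cv2.resize(im[165:220,195:255],None,fx=10,fy=10,interpolation=cv2.INTER_CUBIC))
im=cv2.imread('pics/side0.png')
cv2.imwrite('pics/sB.png',cv2.resize(im[195:265,200:255],None,fx=8,fy=8,interpolation=cv2.INTER_CUBIC))
```

```text
(no output)
```

View pics/tA.png

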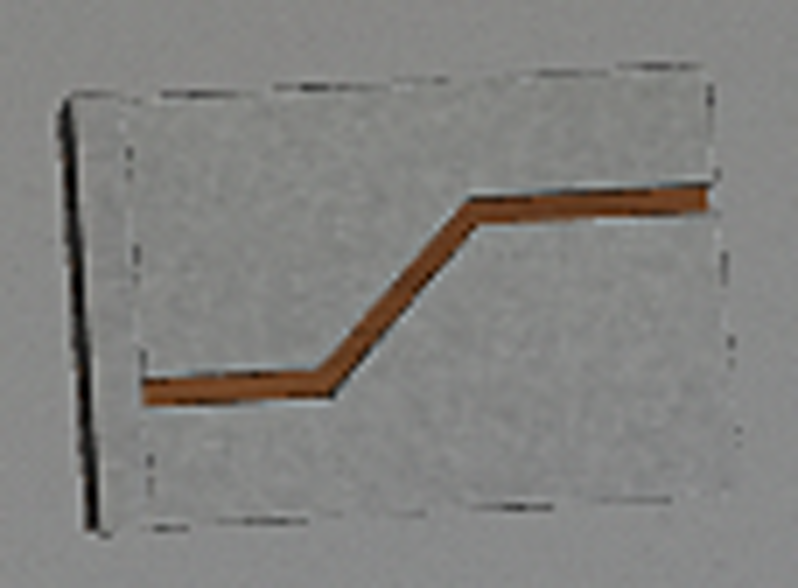

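View pics/tB.png

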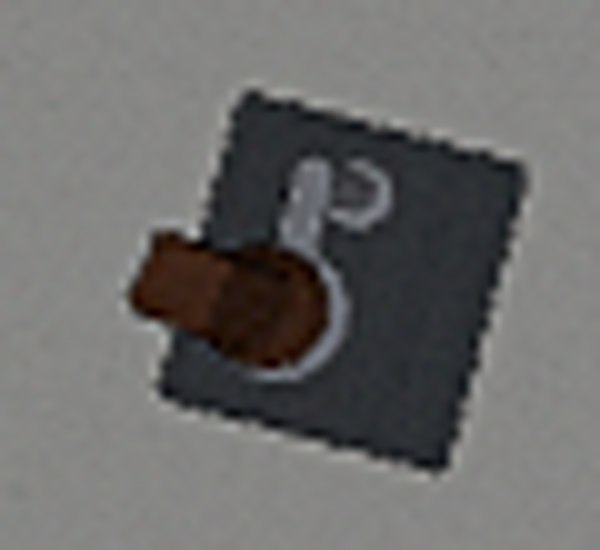

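View pics/sB.png

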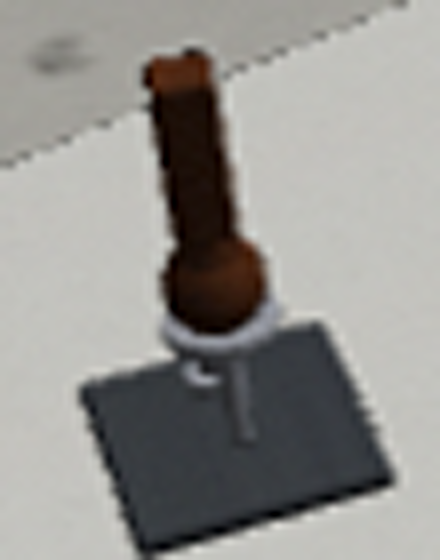

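The joint's brown floor and both bends are sharp (bend1 at about (330,385), bend2 at (473,210) in the crop). The stand is turned by about -15° and its ring is centred near (285,310) in crop B. I'll work out first estimates.

Run:
```python
from h import *
from scipy.optimize import least_squares
c=load('top0')
f=lambda u,v,s,o:((u+.5)/s-.5+o[0],(v+.5)/s-.5+o[1])
A=[(142,392,-30,100,8),(328,383,-30,30,8),(474,211,30,-30,8),(708,198,30,-120,8),(62,103,80,120,45),(92,530,-80,120,45),(710,68,80,-120,20),(733,494,-80,-120,20)]
def pred(p):
    r=R.from_euler('z',p[2]).as_matrix()
    return [proj(c,r@np.array([a[2],a[3],a[4]])/1000+[p[0],p[1],0]) for a in A]
obs=np.array([f(a[0],a[1],7,(350,160)) for a in A])
r=least_squares(lambda p:(np.array(pred(p))-obs).ravel(),[0.45,-.25,0])
print(r.x,np.degrees(r.x[2]));print(np.round(r.fun.reshape(-1,2),2))
for u,v,z in[(245,90,.008),(525,165,.008),(440,470,.008),(165,395,.008),(283,312,.060),(145,270,.128+0.01)]:
    print(px2plane(c,*f(u,v,10,(195,165)),z).round(4))
for n,p,z in[('bulb',(319,155),.03),('tape',(317.5,195),.019),('strip',(314,236),.016)]: print(n,px2plane(c,*p,z).round(3))
# wrist cam in tool frame
s=robot.get_state(); T=R.from_quat(s['tcp_rot']);w=load('wrist0')
print('cam off',T.inv().apply(w['eye']-s['tcp_pos']), (T.inv()*R.from_quat(w['rot'])).as_matrix().round(3)); print(T.as_matrix().round(3))
```

```text
[ 0.51033679 -0.23563259  0.05878556] 3.368164268250927
[[-1.4   0.36]
 [-1.22  0.09]
 [-0.8   0.5 ]
 [ 0.19  0.32]
 [ 0.94 -1.38]
 [ 0.77  0.64]
 [-0.14 -0.67]
 [ 1.55  0.13]]
[0.587  0.2579 0.008 ]
[0.5668 0.1829 0.008 ]
[0.4859 0.2045 0.008 ]
[0.5057 0.2779 0.008 ]
[0.5239 0.2332 0.06  ]
[0.528  0.2449 0.138 ]
bulb [ 0.632 -0.008  0.03 ]
tape [ 0.529 -0.004  0.019]
strip [0.422 0.005 0.016]
cam off [-0.15384366  0.0002119  -0.07836136] [[ 0.001  0.271 -0.963]
 [ 1.    -0.     0.001]
 [ 0.    -0.963 -0.271]]
[[-0.     0.312 -0.95 ]
 [ 0.001 -0.95  -0.312]
 [-1.    -0.001 -0.   ]]
```

```bash
python3 -m handwheel '[[[0,0,0,0,-0.0102,-0.0369,100],[0,0,0,0,-0.0102,-0.0369,100],[0,0,0,0,-0.0102,-0.0369,100],[0,0,0,0,-0.0102,-0.0369,100],[0,0,0,0,-0.0102,-0.0369,100]]]'
python3 -m handwheel '[[[0,0,0,0,-0.0102,-0.0369,100],[0,0,0,0,-0.0102,-0.0369,100],[0,0,0,0,-0.0102,-0.0369,100],[0,0,0,0,-0.0102,-0.0369,100],[0,0,0,0,-0.0102,-0.0369,100]]]'
python3 -m handwheel '[[[-0.12,0,0,0,0,0,100],[-0.12,0,0,0,0,0,100],[-0.12,0,0,0,0,0,100],[-0.12,0,0,0,0,0,100],[-0.12,0,0,0,0,0,100]]]'
python3 -m handwheel '[[[-0.12,0,0,0,0,0,100],[-0.12,0,0,0,0,0,100],[-0.12,0,0,0,0,0,100],[0,0,0,0,0,0,100],[0,0,0,0,0,0,100]]]'
python3 - <<'E'
from h import *
print(robot.get_state()['qpos'].round(3));snap('wrist','w1');print(R.from_quat(robot.get_state()['tcp_rot']).as_matrix().round(3))
E
```

```text
t: 0.57
tcp_pos: [0.3319, -0.4154, 0.2304]
tcp_rot: [-0.698, -0.112, 0.698, -0.111]
force: [0.7, 0.1, -0.5]
grip_width: 0.094
t: 0.98
tcp_pos: [0.4915, -0.3093, 0.2303]
tcp_rot: [-0.698, -0.112, 0.698, -0.111]
force: [0.1, -1.3, 0.3]
grip_width: 0.0939
t: 1.4
tcp_pos: [0.4902, -0.3106, 0.2301]
tcp_rot: [-0.633, -0.315, 0.633, -0.315]
force: [0.0, 0.2, -0.1]
grip_width: 0.0942
t: 1.82
tcp_pos: [0.4901, -0.3107, 0.2302]
tcp_rot: [-0.569, -0.42, 0.569, -0.42]
force: [-0.3, -0.8, -0.1]
grip_width: 0.0937
[-0.628  0.368  1.431 -0.     1.343 -0.33 ]
[[-0.     0.956 -0.294]
 [ 0.    -0.294 -0.956]
 [-1.    -0.    -0.   ]]
```

View pics/w1.png

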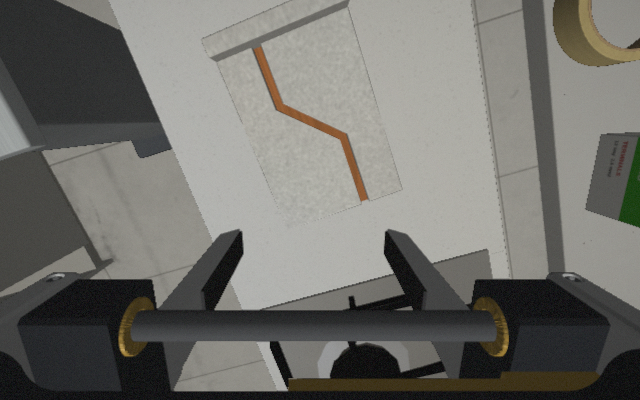

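The whole board is in view: start (259,48), bend1 (279,106), bend2 (345,136), exit (363,200). I'll segment the joint's brown floor and fit the board's pose to it.

Run:
```python
import cv2
im=cv2.imread('pics/w1.png')
cv2.imwrite('pics/w1z.png',cv2.resize(im[0:115,195:355],None,fx=5,fy=5,interpolation=cv2.INTER_CUBIC))
cv2.imwrite('pics/w1y.png',cv2.resize(im[115:235,265:425],None,fx=5,fy=5,interpolation=cv2.INTER_CUBIC))
```

```text
(no output)
```

View pics/w1z.png

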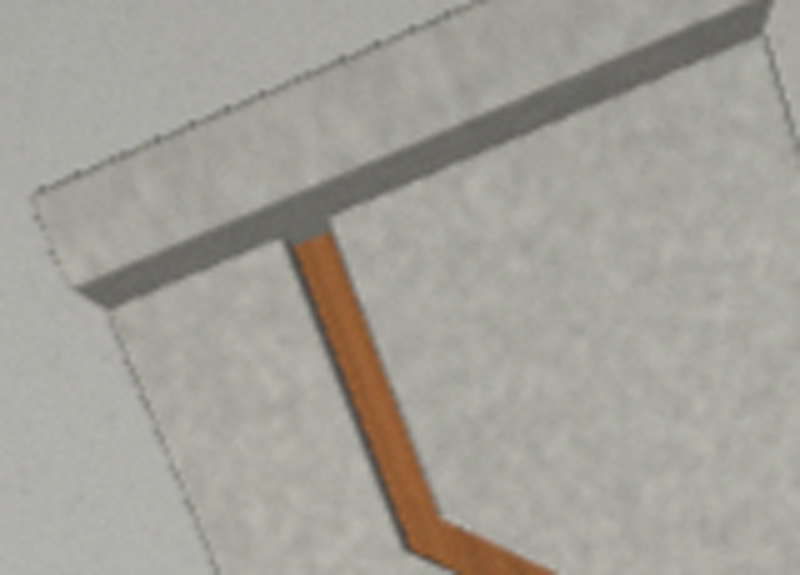

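View pics/w1y.png

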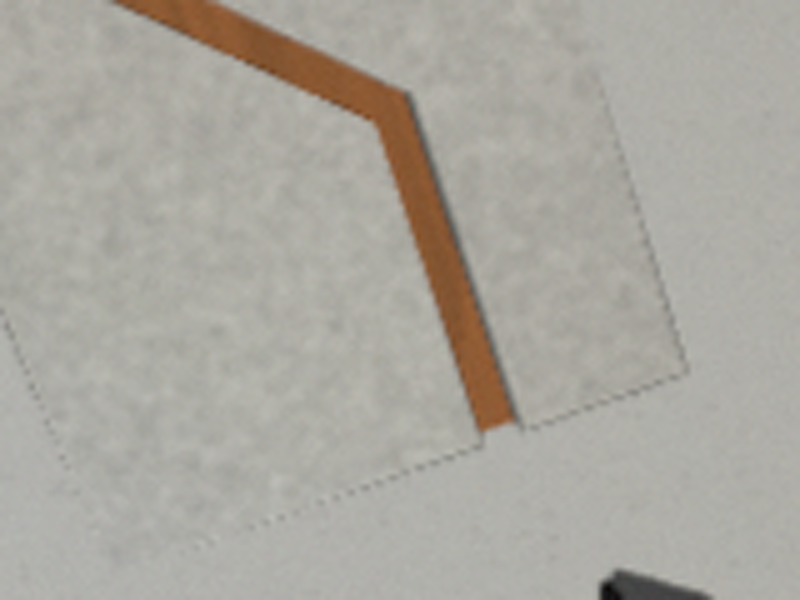

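Run:
```python
from h import *
from scipy.optimize import least_squares
c=load('w1')
f=lambda u,v,o:((u+.5)/5-.5+o[0],(v+.5)/5-.5+o[1])
Z=(195,0);Y=(265,115)
A=[(311,238,Z,-30,100,8),(425,533,Z,-30,30,8),(392,109,Y,30,-30,8),(498,427,Y,30,-120,8),(110,308,Z,-80,100,20),(75,288,Z,-80,100,45),(765,37,Z,80,100,20),(38,190,Z,-80,120,45),(685,373,Y,80,-120,20),(484,441,Y,25,-120,20),(523,430,Y,35,-120,20),(110,562,Y,-80,-120,20)]
obs=np.array([f(a[0],a[1],a[2]) for a in A])
def fit(free):
    def pred(p):
        r=R.from_euler('z',p[2]).as_matrix(); cc=dict(c)
        if free: cc['rot']=(R.from_rotvec(p[3:6])*R.from_quat(c['rot'])).as_quat()
        return [proj(cc,r@np.array(a[3:6])/1000+[p[0],p[1],p[6] if free else 0]) for a in A]
    r=least_squares(lambda p:np.r_[(np.array(pred(p))-obs).ravel(),p[3:6]/.01*.3 if free else [], p[6:]/.002*.3 if free else []],[0.51,-.235,0.06]+([0,0,0,0] if free else []))
    print(r.x.round(4),np.degrees(r.x[2]));print(np.round(r.fun[:2*len(A)].reshape(-1,2),2).tolist()); return r.x
p=fit(0);fit(1)
r=R.from_euler('z',p[2]).as_matrix()
for q in[(-30,85,20),(-30,30,20),(30,-30,20),(30,-120,20),(30,-142,20)]: print(q,(r@np.array(q)/1000+[p[0],p[1],0]).round(4))
```

```text
[ 0.5104 -0.2377  0.0553] 3.1692049141845127
[[1.27, -0.29], [0.92, -0.16], [-0.51, -0.75], [-0.17, 0.16], [-0.69, -0.05], [-1.27, -0.53], [1.19, -1.23], [-2.25, -0.64], [1.19, 0.5], [0.51, 1.12], [0.06, 0.76], [0.27, 3.03]]
[ 0.5081 -0.2363  0.0551  0.0028  0.0056 -0.     -0.0038] 3.157161930431965
[[1.7, 0.29], [1.05, -0.28], [-0.99, -1.13], [-0.78, -0.68], [0.25, 0.39], [-0.29, -0.02], [0.52, -0.29], [-1.11, 0.16], [0.24, -0.25], [-0.17, 0.21], [-0.67, -0.12], [0.23, 1.76]]
(-30, 85, 20) [ 0.4757 -0.1545  0.02  ]
(-30, 30, 20) [ 0.4788 -0.2094  0.02  ]
(30, -30, 20) [ 0.542 -0.266  0.02 ]
(30, -120, 20) [ 0.547  -0.3559  0.02  ]
(30, -142, 20) [ 0.5482 -0.3779  0.02  ]
```

```bash
cat > fit.py <<'E'
from h import *
from scipy.optimize import least_squares
def fit(c,A,obs,free=True):
    A=np.array(A,float)
    def pred(p):
        r=R.from_euler('z',p[2]).as_matrix(); cc=dict(c)
        if free: cc['rot']=(R.from_rotvec(p[3:6])*R.from_quat(c['rot'])).as_quat()
        return np.array([proj(cc,r@(a/1000)+[p[0],p[1],p[6] if free else 0]) for a in A])
    r=least_squares(lambda p:np.r_[(pred(p)-obs).ravel(),p[3:6]/.006*.3 if free else [], p[6:]/.002*.3 if free else []],[0.51,-.235,0.06]+([0,0,0,0] if free else []),loss='soft_l1')
    print(r.x.round(4),np.degrees(r.x[2]).round(2));print((pred(r.x)-obs).round(2).tolist())
    R0=R.from_euler('z',r.x[2]).as_matrix()
    for q in[(-30,85,20),(-30,30,20),(30,-30,20),(30,-120,20),(30,-142,20)]: print(q,(R0@np.array(q)/1000+[r.x[0],r.x[1],0]).round(4))
    return r.x
E
python3 - <<'E'
from fit import *
f=lambda u,v,o:((u+.5)/5-.5+o[0],(v+.5)/5-.5+o[1])
Z=(195,0);Y=(265,115)
A=[(287,240,Z,-35,100,20),(333,218,Z,-25,100,20),(440,517,Z,-25,32.07,20),(405,549,Z,-35,27.93,20),(410,92,Y,35,-27.93,20),(376,124,Y,25,-32.07,20),
(110,308,Z,-80,100,20),(75,288,Z,-80,100,45),(765,37,Z,80,100,20),(38,190,Z,-80,120,45),(685,373,Y,80,-120,20),(484,441,Y,25,-120,20),(523,430,Y,35,-120,20)]
obs=np.array([f(*a[:3]) for a in A])
for fr in (0,1): fit(load('w1'),[a[3:] for a in A],obs,fr)
E
```

```text
[ 0.5103 -0.2381  0.0555] 3.18
[[0.08, -1.1], [-0.97, -0.1], [0.11, -0.27], [0.62, -0.18], [0.19, 0.45], [0.32, 0.2], [-0.65, 0.36], [-1.23, -0.08], [1.17, -0.8], [-2.2, -0.18], [1.19, 0.8], [0.52, 1.42], [0.07, 1.06]]
(-30, 85, 20) [ 0.4756 -0.1549  0.02  ]
(-30, 30, 20) [ 0.4786 -0.2099  0.02  ]
(30, -30, 20) [ 0.5419 -0.2664  0.02  ]
(30, -120, 20) [ 0.5469 -0.3563  0.02  ]
(30, -142, 20) [ 0.5481 -0.3783  0.02  ]
[ 0.5119 -0.2365  0.0555  0.0033 -0.0047 -0.     -0.0036] 3.18
[[0.57, -0.68], [-0.55, 0.37], [0.26, -0.45], [0.82, -0.42], [-0.27, -0.02], [-0.08, -0.32], [0.15, 0.58], [-0.21, 0.08], [0.57, 0.25], [-1.06, 0.22], [0.25, -0.16], [-0.01, 0.4], [-0.53, 0.06]]
(-30, 85, 20) [ 0.4773 -0.1533  0.02  ]
(-30, 30, 20) [ 0.4803 -0.2082  0.02  ]
(30, -30, 20) [ 0.5436 -0.2648  0.02  ]
(30, -120, 20) [ 0.5486 -0.3547  0.02  ]
(30, -142, 20) [ 0.5498 -0.3766  0.02  ]
```

```bash
python3 -m handwheel '[[[0,0,0,0,-0.0106,-0.0376,100],[0,0,0,0,-0.0106,-0.0376,100],[0,0,0,0,-0.0106,-0.0376,100],[0,0,0,0,-0.0106,-0.0376,100],[0,0,0,0,-0.0106,-0.0376,100]]]'
python3 -m handwheel '[[[0,0,0,0,-0.0106,-0.0376,100],[0,0,0,0,-0.0106,-0.0376,100],[0,0,0,0,-0.0106,-0.0376,100],[0,0,0,0,-0.0106,-0.0376,100],[0,0,0,0,-0.0106,-0.0376,100]]]'
python3 -m handwheel '[[[0,0,0,0,-0.0106,-0.0376,100],[0,0,0,0,-0.0106,-0.0376,100],[0,0,0,0,0,0,100],[0,0,0,0,0,0,100]]]'
python3 - <<'E'
from h import *
print(robot.get_state()['qpos'].round(3));snap('wrist','w2');print(R.from_quat(robot.get_state()['tcp_rot']).as_matrix().round(3))
im=cv2.imread('pics/w2.png')
cv2.imwrite('pics/w2z.png',cv2.resize(im[30:180,220:400],None,fx=4,fy=4,interpolation=cv2.INTER_CUBIC))
E
```

```text
t: 2.28
tcp_pos: [0.4935, -0.1137, 0.2305]
tcp_rot: [0.569, 0.42, -0.569, 0.42]
force: [0.6, 0.4, 0.0]
grip_width: 0.0937
t: 2.7
tcp_pos: [0.4973, 0.0817, 0.2307]
tcp_rot: [0.569, 0.42, -0.569, 0.42]
force: [1.1, -0.1, 0.1]
grip_width: 0.0939
t: 3.03
tcp_pos: [0.4989, 0.1595, 0.2302]
tcp_rot: [-0.568, -0.421, 0.568, -0.421]
force: [-1.0, -0.2, 0.4]
grip_width: 0.0939
[0.239 0.242 1.595 0.    1.305 0.534]
[[-0.     0.957 -0.291]
 [-0.    -0.291 -0.957]
 [-1.    -0.     0.   ]]
```

View pics/w2.png

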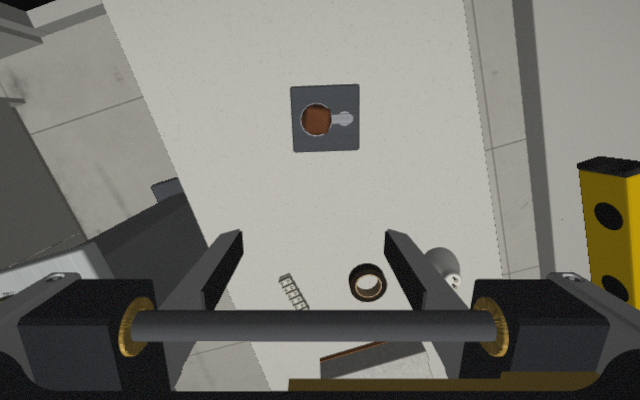

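View pics/w2z.png

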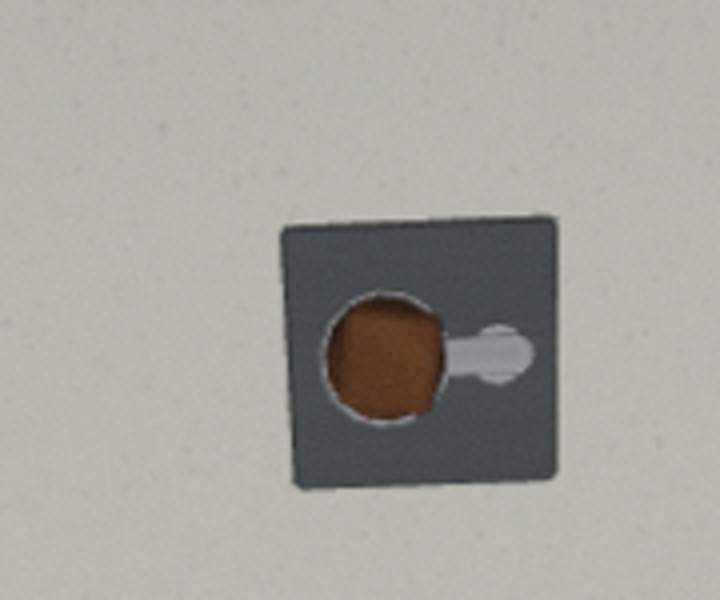

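Raker straight below the camera at about (316,119), inside the ring; its post is to the right. The grip's yaw is unclear, so I'll stretch the contrast.

Run:
```python
import cv2,numpy as np
im=cv2.imread('pics/w2.png')[95:145,290:350].astype(float)
g=np.clip((im-10)*3.0,0,255).astype('uint8')
g[:,:,2]=np.clip((im[:,:,2]-30)*2.2,0,255)
cv2.imwrite('pics/w2c.png',cv2.resize(g,None,fx=12,fy=12,interpolation=cv2.INTER_CUBIC))
```

```text
(no output)
```

View pics/w2c.png

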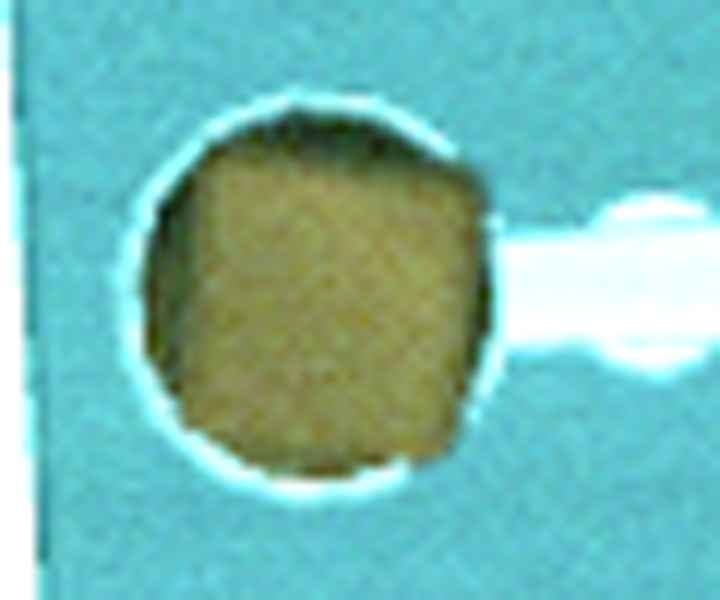

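The grip's square corners come out clearly: TL (207,145), TR (478,180), BR (445,460), BL (180,420). It is turned about +7° about tool x, with its centre at pixel (316.9,119.6).

Run:
```python
from h import *
c=load('w2'); f=lambda u,v,s,o:((u+.5)/s-.5+o[0],(v+.5)/s-.5+o[1])
P=[px2plane(c,*f(u,v,12,(290,95)),.148) for u,v in[(207,145),(478,180),(445,460),(180,420)]]
m=np.mean(P,0);print('grip',m,[np.linalg.norm(P[i]-P[i-1]).round(4) for i in range(4)])
e=P[1]-P[0]+P[2]-P[3];print('yaw',np.degrees(np.arctan2(e[1],e[0])))
print('ring',px2plane(c,*f(312,293,12,(290,95)),.057))
C=[px2plane(c,*f(u,v,4,(220,30)),.008) for u,v in[(281,228),(557,216),(557,477),(297,489)]];print('plate',np.mean(C,0)); e=C[1]-C[0]+C[2]-C[3];print(np.degrees(np.arctan2(e[1],e[0])))
s=robot.get_state();T=R.from_quat(s['tcp_rot']);d=m-s['tcp_pos'];print(T.inv().apply(d),s['tcp_pos'])
```

```text
grip [0.52369449 0.23307809 0.148     ] [np.float64(0.0173), np.float64(0.0176), np.float64(0.0177), np.float64(0.0176)]
yaw -24.54003490035003
ring [0.52351304 0.23367034 0.057     ]
plate [0.53559238 0.23027756 0.008     ]
-14.378709054467944
[ 0.08226507  0.00181589 -0.07881702] [0.49905448 0.15821469 0.23028793]
```

```bash
python3 -m handwheel '[[[0,0,0,0,0.0009,-0.0394,100],[0,0,0,0,0.0009,-0.0394,100],[0.124,0,0,0,0,0,100],[0,0,0,0.03,0,0,100],[0,0,0,0,0,0,100]]]'
python3 - <<'E'
from h import *
s=robot.get_state();snap('wrist','w3');print(R.from_quat(s['tcp_rot']).as_matrix().round(3),s['tcp_pos'])
im=cv2.imread('pics/w3.png')
cv2.imwrite('pics/w3z.png',cv2.resize(im[120:400,180:440],None,fx=2,fy=2,interpolation=cv2.INTER_CUBIC))
c=load('w3')
for z in(.148,.06): print(proj(c,[s['tcp_pos'][0],s['tcp_pos'][1],z]))
E
```

```text
t: 3.5
tcp_pos: [0.5227, 0.2313, 0.1961]
tcp_rot: [-0.591, -0.385, 0.596, -0.384]
force: [-0.2, 0.1, -1.8]
grip_width: 0.0943
[[-0.006  0.913 -0.409]
 [-0.002 -0.409 -0.913]
 [-1.    -0.004  0.004]] [0.52266212 0.23129297 0.19614636]
[313.88060982 228.525766  ]
[314.07082894 197.18637169]
```

View pics/w3z.png

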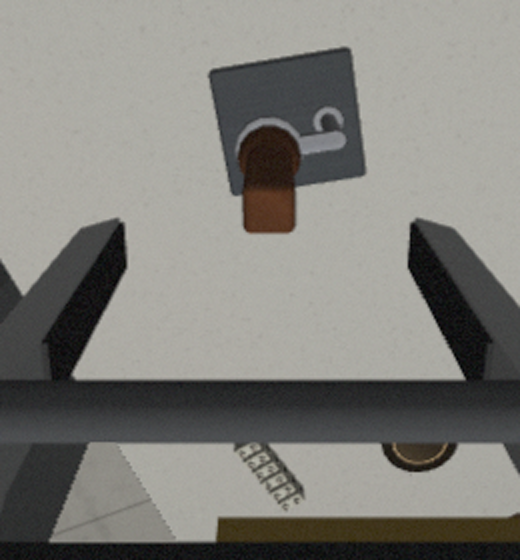

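The flats line up with the jaws, and the grip is centred between them (column 314.5 against 313.9 predicted). I'll descend and check before closing.

```bash
python3 -m handwheel '[[[0,0,0,0.025,0,0,100],[0,0,0,0.025,0,0,100],[0,0,0,0.0243,0,0,100],[0,0,0,0,0,0,100],[0,0,0,0,0,0,100]]]'
python3 - <<'E'
from h import *
s=robot.get_state();print(R.from_quat(s['tcp_rot']).as_matrix().round(3),s['tcp_pos'])
E
```

```text
t: 3.97
tcp_pos: [0.5241, 0.232, 0.127]
tcp_rot: [-0.593, -0.385, 0.593, -0.385]
force: [-0.0, -0.1, 0.4]
grip_width: 0.0941
[[-0.001  0.913 -0.407]
 [-0.    -0.407 -0.913]
 [-1.    -0.     0.001]] [0.52406227 0.23202473 0.12704637]
```

```bash
python3 -m handwheel '[[[0,0,0,0,0,0,10],[0,0,0,0,0,0,10],[0,0,0,0,0,0,10],[0,0,0,0,0,0,10],[0,0,0,0,0,0,10]]]' 25
python3 -m handwheel '[[[0,0,0,0,0,0,10],[0,0,0,0,0,0,10],[0,0,0,0,0,0,10]]]' 25
python3 -c "
from h import *
snap('side','s4')
im=cv2.imread('pics/s4.png');cv2.imwrite('pics/s4z.png',cv2.resize(im[150:280,180:300],None,fx=4,fy=4,interpolation=cv2.INTER_CUBIC))"
```

```text
t: 4.38
tcp_pos: [0.5239, 0.2329, 0.1268]
tcp_rot: [0.593, 0.385, -0.593, 0.385]
force: [0.0, -0.3, 0.8]
grip_width: 0.0641
t: 4.63
tcp_pos: [0.5237, 0.2329, 0.1262]
tcp_rot: [-0.593, -0.385, 0.593, -0.385]
force: [0.2, 0.1, 0.3]
grip_width: 0.0441
```

View pics/s4z.png

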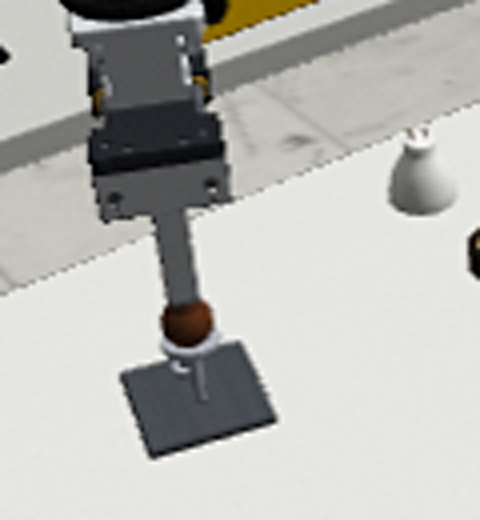

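The fingers are either side of the grip, with the ball still in the ring. They are still closing (44 mm).

```bash
python3 -m handwheel '[[[0,0,0,0,0,0,10],[0,0,0,0,0,0,10],[0,0,0,0,0,0,10],[0,0,0,0,0,0,10],[0,0,0,0,0,0,10]]]' 25
python3 -m handwheel '[[[0,0,0,0,0,0,10],[0,0,0,0,0,0,10],[0,0,0,0,0,0,10]]]' 25
```

```text
t: 5.1
tcp_pos: [0.5238, 0.2328, 0.1261]
tcp_rot: [-0.593, -0.385, 0.593, -0.385]
force: [0.7, -0.4, -0.3]
grip_width: 0.02
t: 5.35
tcp_pos: [0.5238, 0.2329, 0.1262]
tcp_rot: [-0.593, -0.385, 0.593, -0.385]
force: [0.1, -0.7, 0.2]
grip_width: 0.0193
```

```bash
python3 -m handwheel '[[[0,0,0,-0.015,0,0,10],[0,0,0,-0.025,0,0,10],[0,0,0,-0.03,0,0,10],[0,0,0,-0.025,0,0,10],[0,0,0,-0.015,0,0,10]]]' 25
python3 -m handwheel '[[[0,0,0,0,0,0,10],[0,0,0,0,0,0,10]]]'
python3 - <<'E'
from h import *
s=robot.get_state();snap('wrist','w5');T=R.from_quat(s['tcp_rot'])
im=cv2.imread('pics/w5.png')
cv2.imwrite('pics/w5z.png',cv2.resize(im[80:330,200:430],None,fx=2.4,fy=2.4,interpolation=cv2.INTER_CUBIC))
c=load('w5')
print(proj(c,s['tcp_pos']+T.apply([.116,0,0])),proj(c,s['tcp_pos']+T.apply([.066,0,0])))
tgt=np.array([.4766,-.154]);
d=np.r_[tgt-s['tcp_pos'][:2],0];print(T.inv().apply(d),s['tcp_pos'])
E
```

```text
t: 5.77
tcp_pos: [0.5242, 0.233, 0.2392]
tcp_rot: [0.594, 0.385, -0.592, 0.386]
force: [-0.4, -0.4, -1.1]
grip_width: 0.0202
t: 5.93
tcp_pos: [0.5237, 0.2329, 0.2359]
tcp_rot: [0.593, 0.385, -0.593, 0.385]
force: [0.1, -0.2, -2.0]
grip_width: 0.0196
[313.55246731 203.20861214] [313.61603548 220.66859599]
[-9.71340384e-05  1.13925928e-01  3.72704392e-01] [0.52374823 0.23286527 0.23593869]
```

View pics/w5z.png

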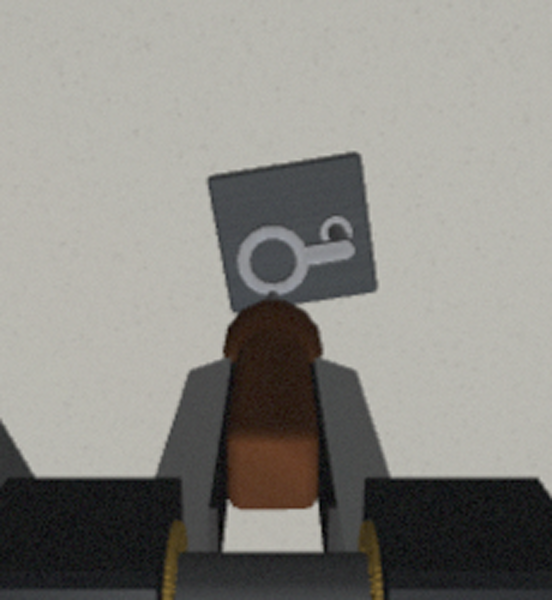

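Held upright: the tip shows at about (314,202), where predicted. The empty ring is at (313,189). I'll carry it across to above the joint start.

```bash
python3 -m handwheel '[[[0,0,0,0,0.0104,0.0339,10],[0,0,0,0,0.0104,0.0339,10],[0,0,0,0,0.0104,0.0339,10],[0,0,0,0,0.0104,0.0339,10],[0,0,0,0,0.0104,0.0339,10]]]' 25
python3 -m handwheel '[[[0,0,0,0,0.0104,0.0339,10],[0,0,0,0,0.0104,0.0339,10],[0,0,0,0,0.0104,0.0339,10],[0,0,0,0,0.0104,0.0339,10],[0,0,0,0,0.0104,0.0339,10]]]'
python3 -m handwheel '[[[0,0,0,0,0.0099,0.0337,10],[0,0,0,0,0,0,10],[0,0,0,0,0,0,10],[0,0,0,0,0,0,10]]]'
python3 - <<'E'
from h import *
c=load('w5');print('ring',px2plane(c,(272.5)/2.4-.5+200,(261.5)/2.4-.5+80,.06))
s=robot.get_state();snap('wrist','w6');T=R.from_quat(s['tcp_rot'])
im=cv2.imread('pics/w6.png')
cv2.imwrite('pics/w6z.png',cv2.resize(im[20:220,220:440],None,fx=3,fy=3,interpolation=cv2.INTER_CUBIC))
c=load('w6')
print(proj(c,s['tcp_pos']+T.apply([.116,0,0])),s['tcp_pos'],T.as_matrix().round(3))
E
```

```text
t: 6.4
tcp_pos: [0.5014, 0.0554, 0.2344]
tcp_rot: [-0.592, -0.386, 0.594, -0.385]
force: [1.3, -0.2, 1.5]
grip_width: 0.0198
t: 6.82
tcp_pos: [0.4802, -0.1207, 0.2345]
tcp_rot: [-0.592, -0.386, 0.593, -0.385]
force: [0.3, 0.4, -0.6]
grip_width: 0.0198
t: 7.15
tcp_pos: [0.4763, -0.1535, 0.235]
tcp_rot: [-0.593, -0.386, 0.593, -0.385]
force: [-0.2, 0.2, -0.9]
grip_width: 0.0202
ring [0.5235281  0.23350494 0.06      ]
[313.52220948 203.21134024] [ 0.47625677 -0.1534707   0.23496975] [[-0.002  0.914 -0.406]
 [ 0.001 -0.406 -0.914]
 [-1.    -0.002 -0.   ]]
```

View pics/w6z.png

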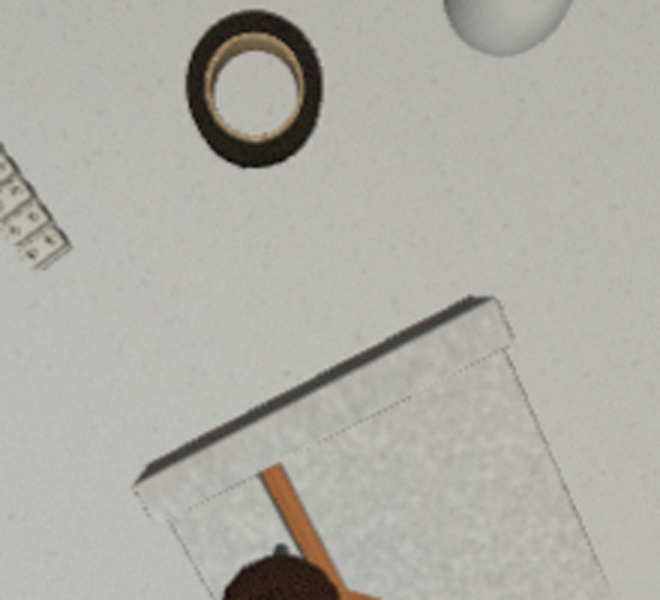

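The tip (282,546 in the crop) lies just left of the joint in this parallaxed view. I'll lower it to about 35 mm over the slabs for a closer relative check.

```bash
python3 -m handwheel '[[[0,0,0,0.021,0,0,10],[0,0,0,0.021,0,0,10],[0,0,0,0.021,0,0,10],[0,0,0,0,0,0,10],[0,0,0,0,0,0,10]]]' 25
python3 -m handwheel '[[[0,0,0,0,0,0,10],[0,0,0,0,0,0,10]]]' 25
python3 - <<'E'
from h import *
s=robot.get_state();snap('wrist','w7');T=R.from_quat(s['tcp_rot'])
im=cv2.imread('pics/w7.png')
cv2.imwrite('pics/w7z.png',cv2.resize(im[120:240,240:400],None,fx=5,fy=5,interpolation=cv2.INTER_CUBIC))
c=load('w7')
print(proj(c,s['tcp_pos']+T.apply([.116,0,0])),s['tcp_pos'],T.as_matrix().round(3))
E
```

```text
t: 7.62
tcp_pos: [0.4765, -0.1529, 0.1728]
tcp_rot: [-0.592, -0.386, 0.593, -0.385]
force: [0.1, -1.1, -0.4]
grip_width: 0.0198
t: 7.78
tcp_pos: [0.4772, -0.1538, 0.1745]
tcp_rot: [0.593, 0.385, -0.592, 0.386]
force: [-0.0, -0.7, -0.9]
grip_width: 0.0198
[313.56650281 203.20424382] [ 0.47718369 -0.15381181  0.17449332] [[ 0.002  0.914 -0.405]
 [-0.001 -0.405 -0.914]
 [-1.     0.002 -0.   ]]
```

View pics/w7z.png

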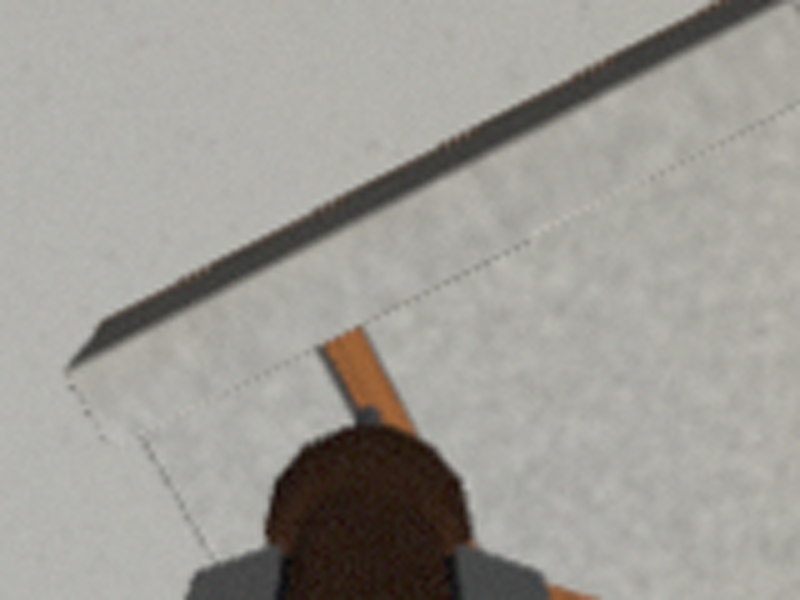

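Run:
```python
from h import *
from scipy.optimize import least_squares
def run(name,s_,off,pts,lines,free):
    c=load(name); f=lambda u,v:np.array([(u+.5)/s_-.5+off[0],(v+.5)/s_-.5+off[1]])
    def res(p):
        r=R.from_euler('z',p[2]).as_matrix(); cc=dict(c)
        if free: cc['rot']=(R.from_rotvec(p[3:6])*R.from_quat(c['rot'])).as_quat()
        g=lambda q:proj(cc,r@np.array(q)/1000+[p[0],p[1],0])
        o=[]
        for u,v,q in pts:o+=list(g(q)-f(u,v))
        for u,v,a,b in lines:
            A,B=g(a),g(b);d=(B-A)/np.linalg.norm(B-A);w=f(u,v)-A;o.append(d[0]*w[1]-d[1]*w[0])
        return np.r_[o,p[3:6]/.006*.3 if free else [],(p[2]-.0555)/.005]
    r=least_squares(res,[.51,-.236,.0555]+[0,0,0]*free,loss='soft_l1');print(name,free,r.x.round(4),r.fun.round(2).tolist())
    R0=R.from_euler('z',r.x[2]).as_matrix();print('start',(R0@[-.03,.085,.02]+[r.x[0],r.x[1],0])[:2].round(4))
L=((-35,100,20),(-35,40,20));Rr=((-25,100,20),(-25,40,20));F=((-80,100,45),(80,100,45));B=((-80,120,45),(80,120,45))
for fr in(0,1):
  run('w7',5,(240,120),[(68,370,(-80,120,45)),(103,322,(-80,120,0)),(106,440,(-80,100,45))],[(318,347,*L),(353,412,*L),(363,325,*Rr),(415,432,*Rr),(530,240,*F),(798,104,*F),(440,175,*B)],fr)
c=load('w7')
print(px2plane(c,(369.5)/5-.5+240,(416.5)/5-.5+120,.0585))
```

```text
w7 0 [ 0.51   -0.238   0.0562] [-1.61, -0.49, -0.73, -0.49, 0.75, 2.45, 0.46, 0.42, -0.4, 0.36, -0.25, -0.52, 0.39, 0.15]
start [ 0.4753 -0.1548]
w7 1 [ 0.5087 -0.2367  0.0556  0.0042  0.0036 -0.0024] [-1.65, -0.41, -0.56, -0.33, 0.72, 2.53, 0.45, 0.44, -0.4, 0.38, -0.2, -0.4, 0.46, 0.21, 0.18, -0.12, 0.03]
start [ 0.474  -0.1535]
[ 0.47741913 -0.15345809  0.0585    ]
```

```bash
python3 -m handwheel '[[[0,0,0,0,-0.0009,0.0017,10],[0,0,0,0,0,0,10],[0,0,0,0,0,0,10]]]' 25
for i in 1 2 3; do python3 -m handwheel '[[[0,0,0,0,0,0,10]]]' | grep -E "pos|force"; done
```

```text
t: 8.08
tcp_pos: [0.4751, -0.1553, 0.1735]
tcp_rot: [0.593, 0.385, -0.593, 0.385]
force: [0.0, 0.4, -1.1]
grip_width: 0.0196
tcp_pos: [0.4751, -0.1553, 0.1733]
force: [0.8, -0.8, -1.3]
tcp_pos: [0.4751, -0.1552, 0.1732]
force: [-0.3, 0.3, -0.9]
tcp_pos: [0.4751, -0.1552, 0.1732]
force: [0.0, 0.1, 0.4]
```

```bash
python3 -m handwheel '[[[0,0,0,0.01,0.0004,0,10],[0,0,0,0.01,0,0,10],[0,0,0,0.009,0,0,10],[0,0,0,0,0,0,10],[0,0,0,0,0,0,10]]]' 25
python3 -m handwheel '[[[0,0,0,0,0,0,10],[0,0,0,0,0,0,10]]]' 25
python3 - <<'E'
from h import *
s=robot.get_state();snap('wrist','w8');snap('top','t8');T=R.from_quat(s['tcp_rot'])
im=cv2.imread('pics/w8.png')
cv2.imwrite('pics/w8z.png',cv2.resize(im[120:240,240:400],None,fx=5,fy=5,interpolation=cv2.INTER_CUBIC))
c=load('w8');p=s['tcp_pos']+T.apply([.116,0,0])
print(proj(c,p),s['tcp_pos'])
r=R.from_euler('z',.0557).as_matrix()
for q in[(-35,100,20),(-25,100,20),(-35,80,20),(-25,80,20),(-30,80,20),(-35,100,45),(-25,100,45)]:print(q,(proj(c,r@np.array(q)/1000+[.5102,-.238,0])-[240,120])*5+2)
E
```

```text
t: 8.75
tcp_pos: [0.4751, -0.1552, 0.1433]
tcp_rot: [-0.593, -0.386, 0.593, -0.385]
force: [0.3, 0.1, 0.1]
grip_width: 0.0195
t: 8.92
tcp_pos: [0.4756, -0.1554, 0.1445]
tcp_rot: [0.593, 0.385, -0.593, 0.386]
force: [0.5, 1.0, -1.1]
grip_width: 0.0196
[313.56375907 203.2056635 ] [ 0.47560687 -0.15541297  0.14448389]
(-35, 100, 20) [310.15392712 349.2855558 ]
(-25, 100, 20) [355.45562111 326.55087738]
(-35, 80, 20) [356.85673806 436.09055051]
(-25, 80, 20) [401.60309488 414.10321648]
(-30, 80, 20) [379.18246255 425.12020127]
(-35, 100, 45) [304.90098244 381.77787593]
(-25, 100, 45) [354.35862633 357.09851103]
```

View pics/w8z.png

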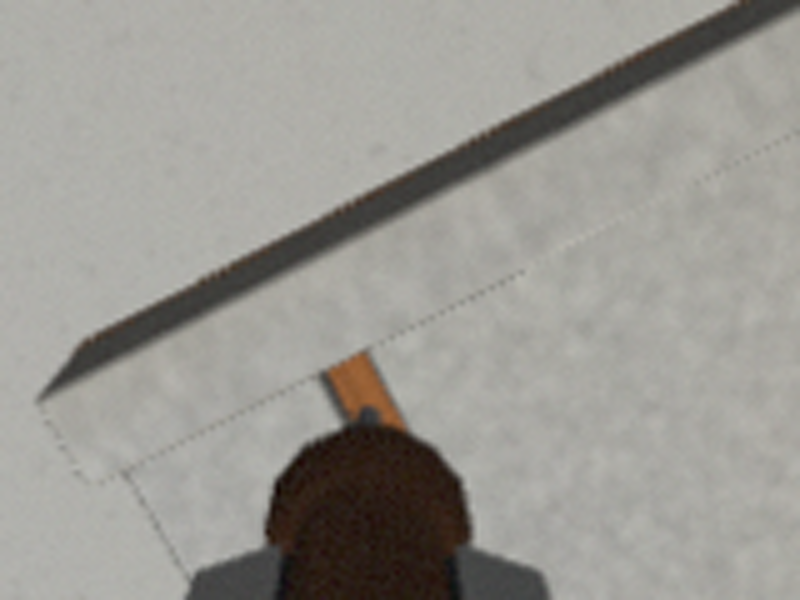

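Run:
```python
from h import *
c=load('w8');r=R.from_euler('z',.0557)
for u,v in[(369,415),(370,418)]:
    p=px2plane(c,u/5-.4+240,v/5-.4+120,.0295);print(p,r.inv().apply(p-[.5102,-.238,0])*1000)
print(r.inv().apply(robot.get_state()['tcp_pos']-[.5102,-.238,0])*1000, robot.get_state()['tcp_pos'])
for q in[(-30,85,20),(-30,30,20),(30,-30,20),(30,-120,20),(30,-142,20)]:print((r.apply(np.array(q)/1000)+[.5102,-.238,0]).round(4))
```

```text
[ 0.47589313 -0.15454843  0.0295    ] [-29.60781734  85.23205309  29.5       ]
[ 0.47582528 -0.1551743   0.0295    ] [-29.71040186  84.61093489  29.5       ]
[-29.95657607  84.38737419 144.50863264] [ 0.47559194 -0.15541122  0.14450863]
[ 0.4755 -0.1548  0.02  ]
[ 0.4786 -0.2097  0.02  ]
[ 0.5418 -0.2663  0.02  ]
[ 0.5468 -0.3561  0.02  ]
[ 0.5481 -0.3781  0.02  ]
```

The tip is within 0.5 mm of the joint's centre line by both measures. I'll lower it in slowly.

```bash
python3 -m handwheel '[[[0,0,0,0.003,0,0,10],[0,0,0,0.004,0,0,10],[0,0,0,0.004,0,0,10],[0,0,0,0.004,0,0,10],[0,0,0,0,0,0,10]]]' 25
for i in 1 2 3; do python3 -m handwheel '[[[0,0,0,0,0,0,10]]]' | grep -E "pos|force"; done
```

```text
t: 9.43
tcp_pos: [0.475, -0.1552, 0.1281]
tcp_rot: [-0.593, -0.386, 0.593, -0.385]
force: [0.1, 0.3, -1.5]
grip_width: 0.02
tcp_pos: [0.4753, -0.1553, 0.1288]
force: [-0.0, 0.1, -0.8]
tcp_pos: [0.4755, -0.1554, 0.1292]
force: [0.2, 0.0, -1.1]
tcp_pos: [0.4755, -0.1554, 0.1293]
force: [-0.7, -0.7, -0.7]
```

Tip now about 7 mm below the face, with no contact force. Starting the first leg.

```bash
python3 -m handwheel '[[[0,0,0,0,0.0009,0.0017,10],[0,0,0,0,0.00177,0.00345,10],[0,0,0,0,0.00177,0.00345,10],[0,0,0,0,0.00177,0.00345,10],[0,0,0,0,0.00177,0.00345,10]]]' 25
cat > chk.py <<'E'
from h import *
s=robot.get_state();r=R.from_euler('z',.0557);T=R.from_quat(s['tcp_rot'])
print('board',(r.inv().apply(s['tcp_pos']+T.apply([.1162,0,0])-[.5102,-.238,0])*1000).round(1),'F',s['force'].round(1))
E
python3 chk.py
```

```text
t: 10.1
tcp_pos: [0.4765, -0.1733, 0.1292]
tcp_rot: [0.593, 0.385, -0.593, 0.385]
force: [0.1, 0.4, 0.2]
grip_width: 0.0201
board [-30.1  66.5  13. ] F [0.1 0.4 0.2]
```

```bash
python3 -m handwheel '[[[0,0,0,0,0.00187,0.00364,10],[0,0,0,0,0.00187,0.00364,10],[0,0,0,0,0.00187,0.00364,10],[0,0,0,0,0.00187,0.00364,10]]]' 25; python3 chk.py
python3 -m handwheel '[[[0,0,0,0,0.00187,0.00364,10],[0,0,0,0,0.00187,0.00364,10],[0,0,0,0,0.00187,0.00364,10],[0,0,0,0,0.0014,0.0027,10],[0,0,0,0,0,0,10]]]' 25; python3 chk.py;python3 -m handwheel '[[[0,0,0,0,0,0,10]]]' 25; python3 chk.py
```

```text
t: 10.43
tcp_pos: [0.4774, -0.1895, 0.1291]
tcp_rot: [-0.593, -0.385, 0.593, -0.385]
force: [-0.2, 0.5, -0.1]
grip_width: 0.0201
board [-30.1  50.2  12.9] F [-0.2  0.5 -0.1]
t: 10.85
tcp_pos: [0.4782, -0.2049, 0.1291]
tcp_rot: [0.593, 0.385, -0.593, 0.385]
force: [-0.2, -0.2, -0.4]
grip_width: 0.0196
board [-30.1  34.8  12.9] F [-0.2 -0.2 -0.4]
t: 10.93
tcp_pos: [0.4782, -0.2045, 0.1291]
tcp_rot: [0.593, 0.385, -0.593, 0.385]
force: [-0.4, 0.2, -0.5]
grip_width: 0.0201
board [-30.1  35.3  12.9] F [-0.4  0.2 -0.5]
```

```bash
python3 -m handwheel '[[[0,0,0,0,0.0012,0.0023,10],[0,0,0,0,0.0012,0.0023,10],[0,0,0,0,0,0,10]]]' 25; python3 chk.py;python3 -m handwheel '[[[0,0,0,0,0,0,10]]]' 25; python3 chk.py
python3 - <<'E'
from h import *
snap('wrist','w9')
im=cv2.imread('pics/w9.png')
cv2.imwrite('pics/w9z.png',cv2.resize(im[120:240,240:400],None,fx=5,fy=5,interpolation=cv2.INTER_CUBIC))
E
```

```text
t: 11.18
tcp_pos: [0.4786, -0.2099, 0.1292]
tcp_rot: [0.593, 0.385, -0.593, 0.385]
force: [-0.4, -1.4, -0.5]
grip_width: 0.0196
board [-30.   29.8  13. ] F [-0.4 -1.4 -0.5]
t: 11.27
tcp_pos: [0.4786, -0.2096, 0.1291]
tcp_rot: [0.593, 0.385, -0.593, 0.385]
force: [0.2, -0.1, -0.9]
grip_width: 0.0196
board [-30.   30.1  12.9] F [ 0.2 -0.1 -0.9]
```

View pics/w9z.png

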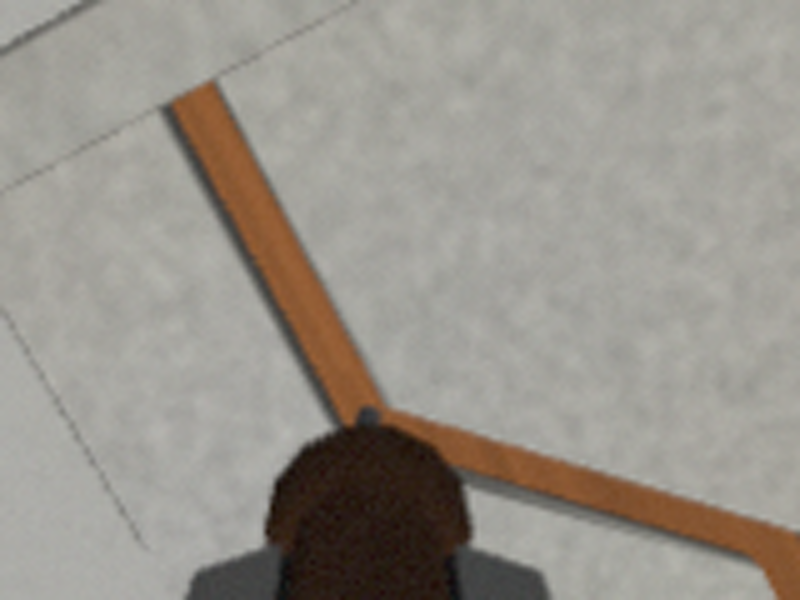

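The tip sits at the first bend, with no wall force. The inner corner is at (385,407) in the crop, and the second bend's inner corner at (757,560). I'll compare both with the model.

Run:
```python
from h import *
c=load('w9');r=R.from_euler('z',.0557)
for q,o in[((-25,32.07,20),(385,407)),((25,-32.07,20),(757,560)),((-35,95,20),None),((-25,95,20),None),((-25,100,45),(215,80)),((-35,100,45),(165,105))]:
    print(q,((proj(c,r.apply(np.array(q)/1000)+[.5102,-.238,0])-[240,120]+.5)*5-.5).round(1),o)
```

```text
(-25, 32.07, 20) [388.8 407.4] (385, 407)
(25, -32.07, 20) [768.8 577.5] (757, 560)
(-35, 95, 20) [178.5 129.2] None
(-25, 95, 20) [227.9 103.1] None
(-25, 100, 45) [198.4  85.8] (215, 80)
(-35, 100, 45) [143.8 114.9] (165, 105)
```

Run:
```python
import cv2
im=cv2.imread('pics/w9.png')
cv2.imwrite('pics/w9y.png',cv2.resize(im[195:275,330:430],None,fx=8,fy=7.5,interpolation=cv2.INTER_CUBIC))
```

```text
(no output)
```

View pics/w9y.png

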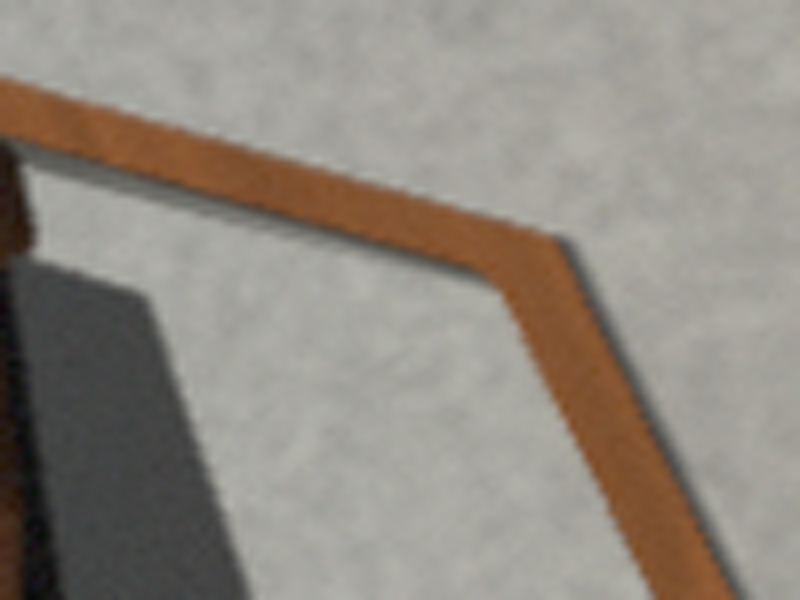

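```bash
python3 -m handwheel '[[[0,0,0,0,0.0020,0.0006,10],[0,0,0,0,0.0038,0.0012,10],[0,0,0,0,0.0038,0.0012,10],[0,0,0,0,0.0038,0.0012,10],[0,0,0,0,0.0038,0.0012,10]]]' 25; python3 chk.py;python3 -m handwheel '[[[0,0,0,0,0.0038,0.0012,10],[0,0,0,0,0.0038,0.0012,10],[0,0,0,0,0.0038,0.0012,10],[0,0,0,0,0.0038,0.0012,10],[0,0,0,0,0.002,0.0006,10]]]' 25; python3 chk.py;python3 -m handwheel '[[[0,0,0,0,0,0,10]]]' 25;python3 chk.py
python3 - <<'E'
from h import *
snap('wrist','w10')
im=cv2.imread('pics/w10.png')
cv2.imwrite('pics/w10z.png',cv2.resize(im[120:240,240:400],None,fx=5,fy=5,interpolation=cv2.INTER_CUBIC))
c=load('w10');r=R.from_euler('z',.0557)
for q in[(-25,32.07,20),(-35,27.93,20),(25,-32.07,20),(35,-27.93,20)]:
    print(q,((proj(c,r.apply(np.array(q)/1000)+[.5102,-.238,0])-[240,120]+.5)*5-.5).round(1))
E
```

```text
t: 11.73
tcp_pos: [0.4925, -0.2218, 0.1291]
tcp_rot: [0.593, 0.385, -0.593, 0.385]
force: [-0.6, -0.2, -1.5]
grip_width: 0.0196
board [-16.8  17.2  12.9] F [-0.6 -0.2 -1.5]
t: 12.15
tcp_pos: [0.506, -0.2338, 0.1291]
tcp_rot: [0.593, 0.385, -0.593, 0.385]
force: [0.2, 0.3, -0.9]
grip_width: 0.0197
board [-4.   4.5 12.9] F [ 0.2  0.3 -0.9]
t: 12.23
tcp_pos: [0.5058, -0.2336, 0.1291]
tcp_rot: [-0.593, -0.385, 0.593, -0.385]
force: [0.1, 1.0, -0.3]
grip_width: 0.0201
board [-4.1  4.6 12.9] F [ 0.1  1.  -0.3]
(-25, 32.07, 20) [201.9 351.2]
(-35, 27.93, 20) [165.8 394.1]
(25, -32.07, 20) [592.1 524.9]
(35, -27.93, 20) [630.7 484.1]
```

View pics/w10z.png

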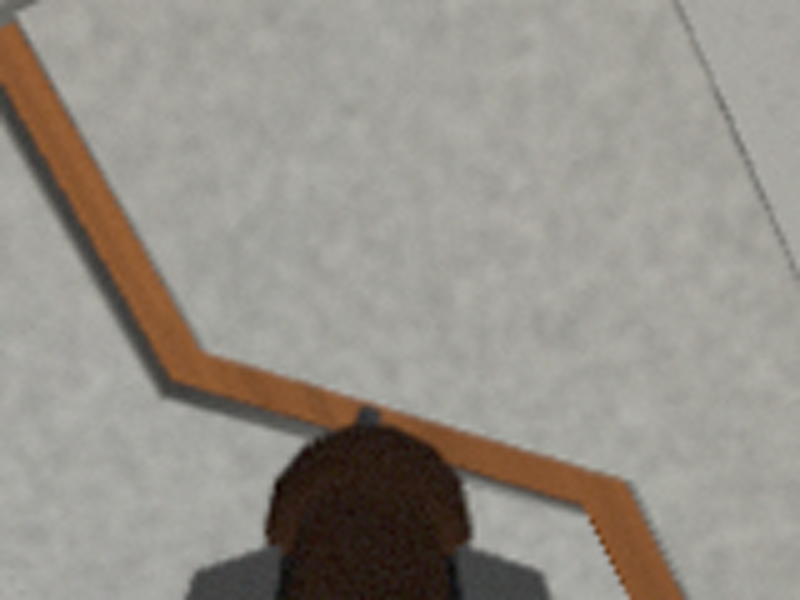

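The model matches all four bend corners within about 2 px, and the tip is centred. Continuing.

```bash
python3 -m handwheel '[[[0,0,0,0,0.0020,0.0007,10],[0,0,0,0,0.0038,0.0013,10],[0,0,0,0,0.0038,0.0013,10],[0,0,0,0,0.0038,0.0013,10],[0,0,0,0,0.0038,0.0013,10]]]' 25; python3 chk.py;python3 -m handwheel '[[[0,0,0,0,0.0038,0.0013,10],[0,0,0,0,0.0038,0.0013,10],[0,0,0,0,0.0038,0.0013,10],[0,0,0,0,0.0038,0.0013,10],[0,0,0,0,0.003,0.001,10]]]' 25; python3 chk.py;python3 -m handwheel '[[[0,0,0,0,0,0,10]]]' 25;python3 chk.py
```

```text
t: 12.7
tcp_pos: [0.5193, -0.2461, 0.1292]
tcp_rot: [0.593, 0.385, -0.593, 0.385]
force: [-0.7, 0.3, 0.2]
grip_width: 0.0198
board [ 8.6 -8.6 13. ] F [-0.7  0.3  0.2]
t: 13.12
tcp_pos: [0.5333, -0.2592, 0.1291]
tcp_rot: [-0.593, -0.385, 0.593, -0.385]
force: [-0.1, 0.4, -0.5]
grip_width: 0.0201
board [ 21.9 -22.4  12.9] F [-0.1  0.4 -0.5]
t: 13.2
tcp_pos: [0.5334, -0.2592, 0.1291]
tcp_rot: [0.593, 0.385, -0.593, 0.385]
force: [-0.0, -0.6, -0.8]
grip_width: 0.0199
board [ 22.  -22.5  12.9] F [-0.  -0.6 -0.8]
```

```bash
python3 -m handwheel '[[[0,0,0,0,0.0035,0.001,10],[0,0,0,0,0.0035,0.001,10],[0,0,0,0,0.0035,0.001,10],[0,0,0,0,0,0,10]]]' 25; python3 chk.py;python3 -m handwheel '[[[0,0,0,0,0,0,10]]]' 25;python3 chk.py
python3 - <<'E'
from h import *
snap('wrist','w11')
im=cv2.imread('pics/w11.png')
cv2.imwrite('pics/w11z.png',cv2.resize(im[120:240,240:400],None,fx=5,fy=5,interpolation=cv2.INTER_CUBIC))
c=load('w11');r=R.from_euler('z',.0557)
for q in[(-25,32.07,20),(-35,27.93,20),(25,-32.07,20),(35,-27.93,20)]:
    print(q,((proj(c,r.apply(np.array(q)/1000)+[.5102,-.238,0])-[240,120]+.5)*5-.5).round(1))
E
```

```text
t: 13.53
tcp_pos: [0.5419, -0.2662, 0.1292]
tcp_rot: [0.593, 0.385, -0.593, 0.385]
force: [-0.0, 0.1, -0.5]
grip_width: 0.0201
board [ 30.1 -29.9  13. ] F [-0.   0.1 -0.5]
t: 13.62
tcp_pos: [0.5415, -0.2659, 0.129]
tcp_rot: [-0.593, -0.385, 0.593, -0.385]
force: [0.6, -0.2, -1.1]
grip_width: 0.0198
board [ 29.7 -29.6  12.8] F [ 0.6 -0.2 -1.1]
(-25, 32.07, 20) [-50.6 271.3]
(-35, 27.93, 20) [-85.2 315.5]
(25, -32.07, 20) [353.8 450.4]
(35, -27.93, 20) [391.1 408.4]
```

View pics/w11z.png

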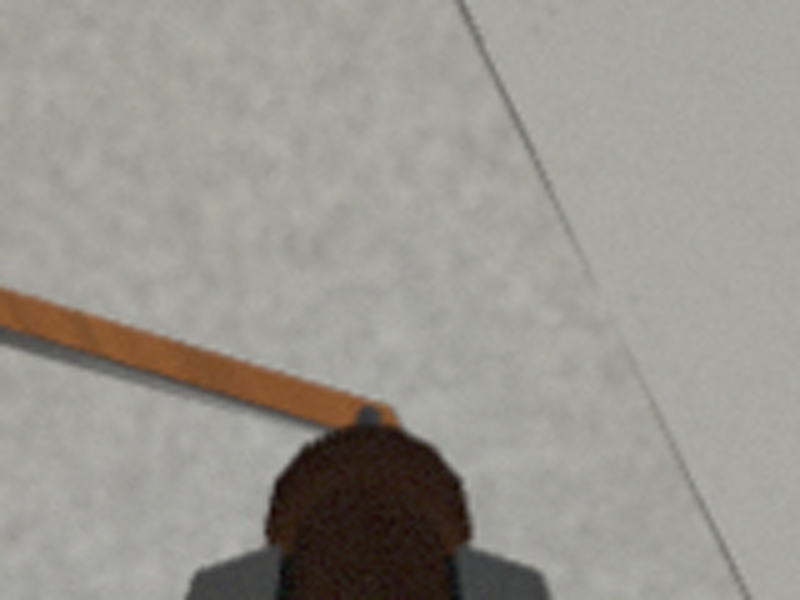

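At the second bend the outer corner is at (390,405), against (391,408) predicted. Starting the last leg.

```bash
python3 -m handwheel '[[[0,0,0,0,0.0010,0.0019,10],[0,0,0,0,0.00183,0.00356,10],[0,0,0,0,0.00183,0.00356,10],[0,0,0,0,0.00183,0.00356,10],[0,0,0,0,0.00183,0.00356,10]]]' 25; python3 chk.py
python3 -m handwheel '[[[0,0,0,0,0.00183,0.00356,10],[0,0,0,0,0.00183,0.00356,10],[0,0,0,0,0.00183,0.00356,10],[0,0,0,0,0.00183,0.00356,10],[0,0,0,0,0.00183,0.00356,10]]]' 25; python3 chk.py
```

```text
t: 14.08
tcp_pos: [0.5425, -0.2845, 0.1292]
tcp_rot: [-0.593, -0.385, 0.593, -0.385]
force: [0.4, -0.7, -0.3]
grip_width: 0.0196
board [ 29.6 -48.2  13. ] F [ 0.4 -0.7 -0.3]
t: 14.5
tcp_pos: [0.5436, -0.3044, 0.1291]
tcp_rot: [-0.593, -0.385, 0.593, -0.385]
force: [-0.2, 0.2, -0.3]
grip_width: 0.0197
board [ 29.7 -68.1  12.9] F [-0.2  0.2 -0.3]
```

```bash
python3 -m handwheel '[[[0,0,0,0,0.00183,0.00356,10],[0,0,0,0,0.00183,0.00356,10],[0,0,0,0,0.00183,0.00356,10],[0,0,0,0,0.00183,0.00356,10],[0,0,0,0,0.00183,0.00356,10]]]' 25; python3 chk.py
python3 -m handwheel '[[[0,0,0,0,0.00183,0.00356,10],[0,0,0,0,0.00183,0.00356,10],[0,0,0,0,0.00183,0.00356,10],[0,0,0,0,0.0012,0.0024,10],[0,0,0,0,0,0,10]]]' 25; python3 chk.py
python3 - <<'E'
from h import *
snap('wrist','w12')
im=cv2.imread('pics/w12.png')
cv2.imwrite('pics/w12z.png',cv2.resize(im[120:280,200:420],None,fx=3.6,fy=3.6,interpolation=cv2.INTER_CUBIC))
E
```

```text
t: 14.92
tcp_pos: [0.5448, -0.3243, 0.1291]
tcp_rot: [-0.593, -0.385, 0.593, -0.385]
force: [-0.8, 0.4, -1.1]
grip_width: 0.0203
board [ 29.7 -88.1  12.9] F [-0.8  0.4 -1.1]
t: 15.33
tcp_pos: [0.5455, -0.3391, 0.1291]
tcp_rot: [-0.593, -0.385, 0.593, -0.385]
force: [-0.2, 0.4, -0.3]
grip_width: 0.0197
board [  29.6 -102.9   12.9] F [-0.2  0.4 -0.3]
```

View pics/w12z.png

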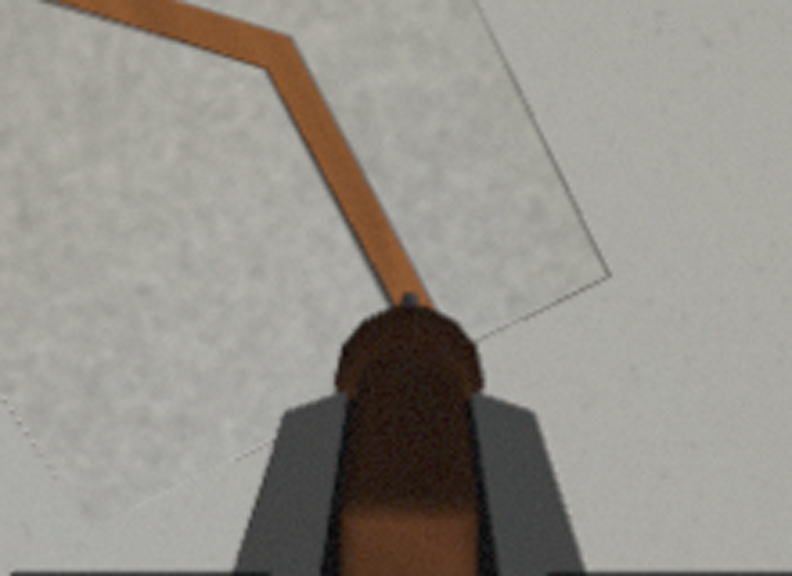

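The tip is centred in the joint, about 17 mm from the open end. Drawing on past the exit.

```bash
python3 -m handwheel '[[[0,0,0,0,0.0010,0.0019,10],[0,0,0,0,0.00183,0.00356,10],[0,0,0,0,0.00183,0.00356,10],[0,0,0,0,0.00183,0.00356,10],[0,0,0,0,0.00183,0.00356,10]]]' 25; python3 chk.py
python3 -m handwheel '[[[0,0,0,0,0.00183,0.00356,10],[0,0,0,0,0.00183,0.00356,10],[0,0,0,0,0.00183,0.00356,10],[0,0,0,0,0.00183,0.00356,10],[0,0,0,0,0.00183,0.00356,10]]]' 25; python3 chk.py
python3 -m handwheel '[[[0,0,0,0,0,0,10],[0,0,0,0,0,0,10]]]' 25; python3 chk.py
```

```text
t: 15.8
tcp_pos: [0.5466, -0.3572, 0.1292]
tcp_rot: [-0.593, -0.385, 0.593, -0.385]
force: [-0.5, -0.1, -1.2]
grip_width: 0.0202
board [  29.7 -121.1   13. ] F [-0.5 -0.1 -1.2]
t: 16.22
tcp_pos: [0.5477, -0.3771, 0.1291]
tcp_rot: [-0.593, -0.385, 0.593, -0.385]
force: [0.5, 0.2, 0.1]
grip_width: 0.0202
board [  29.7 -141.    12.9] F [0.5 0.2 0.1]
t: 16.38
tcp_pos: [0.5477, -0.3769, 0.129]
tcp_rot: [-0.593, -0.385, 0.593, -0.385]
force: [0.7, -0.4, -1.0]
grip_width: 0.0196
board [  29.7 -140.7   12.8] F [ 0.7 -0.4 -1. ]
```

```bash
python3 -m handwheel '[[[0,0,0,-0.01,0,0,10],[0,0,0,-0.025,0,0,10],[0,0,0,-0.03,0,0,10],[0,0,0,-0.03,0,0,10],[0,0,0,-0.012,0,0,10]]]' 25
python3 -m handwheel '[[[0,0,0,0,-0.0158,-0.0322,10],[0,0,0,0,-0.0158,-0.0322,10],[0,0,0,0,-0.0158,-0.0322,10],[0,0,0,0,-0.0158,-0.0322,10],[0,0,0,0,-0.0158,-0.0322,10]]]'
python3 -m handwheel '[[[0,0,0,0,-0.0158,-0.0322,10],[0,0,0,0,-0.0158,-0.0322,10],[0,0,0,0,-0.0158,-0.0322,10],[0,0,0,0,-0.0158,-0.0322,10],[0,0,0,0,-0.0158,-0.0322,10]]]'
python3 -m handwheel '[[[0,0,0,0,-0.0158,-0.0322,10],[0,0,0,0,-0.0158,-0.0322,10],[0,0,0,0,-0.0158,-0.0322,10],[0,0,0,0,-0.0158,-0.0322,10],[0,0,0,0,-0.0158,-0.0322,10]]]'
python3 -m handwheel '[[[0,0,0,0,-0.0158,-0.0322,10],[0,0,0,0,-0.0158,-0.0322,10],[0,0,0,0,0,0,10],[0,0,0,0,0,0,10],[0,0,0,0,0,0,10]]]'
python3 - <<'E'
from h import *
s=robot.get_state();T=R.from_quat(s['tcp_rot']);print(T.inv().apply(np.array([.5238,.2329,s['tcp_pos'][2]])-s['tcp_pos']),s['tcp_pos'])
E
```

```text
t: 16.8
tcp_pos: [0.5485, -0.377, 0.2417]
tcp_rot: [0.594, 0.383, -0.592, 0.388]
force: [-0.2, 0.3, 0.7]
grip_width: 0.0201
t: 17.22
tcp_pos: [0.5404, -0.1957, 0.236]
tcp_rot: [-0.593, -0.385, 0.593, -0.385]
force: [0.9, -0.2, -1.0]
grip_width: 0.0199
t: 17.63
tcp_pos: [0.5335, -0.0165, 0.2362]
tcp_rot: [0.593, 0.385, -0.593, 0.385]
force: [1.0, 0.4, -0.5]
grip_width: 0.0199
t: 18.05
tcp_pos: [0.5266, 0.1628, 0.2362]
tcp_rot: [0.593, 0.385, -0.593, 0.385]
force: [1.2, -0.3, 0.1]
grip_width: 0.0202
t: 18.47
tcp_pos: [0.5243, 0.2323, 0.2359]
tcp_rot: [-0.593, -0.385, 0.593, -0.386]
force: [0.6, -0.8, -0.6]
grip_width: 0.0196
[-1.04216453e-08 -6.88442396e-04 -3.30949160e-04] [0.52429508 0.2323183  0.23592225]
```

```bash
python3 -m handwheel '[[[0,0,0,0.015,-0.0006,-0.0004,10],[0,0,0,0.016,0,0,10],[0,0,0,0.01,0,0,10],[0,0,0,0,0,0,10],[0,0,0,0,0,0,10]]]' 25
python3 -m handwheel '[[[0,0,0,0,0,0,10],[0,0,0,0,0,0,10]]]' 25
python3 - <<'E'
from h import *
s=robot.get_state();print(s['tcp_pos']);snap('wrist','w13')
im=cv2.imread('pics/w13.png')
cv2.imwrite('pics/w13z.png',cv2.resize(im[140:240,240:390],None,fx=5,fy=5,interpolation=cv2.INTER_CUBIC))
c=load('w13')
for q in[(.5235,.2334,.06),(s['tcp_pos'][0],s['tcp_pos'][1],s['tcp_pos'][2]-.1162+.0025)]:print(((proj(c,q)-[240,140]+.5)*5-.5).round(1))
E
```

```text
t: 18.88
tcp_pos: [0.5242, 0.2325, 0.1953]
tcp_rot: [-0.593, -0.385, 0.593, -0.385]
force: [0.7, -0.2, -0.5]
grip_width: 0.0201
t: 19.05
tcp_pos: [0.5245, 0.2331, 0.1961]
tcp_rot: [0.593, 0.385, -0.592, 0.385]
force: [-0.3, -0.2, -1.3]
grip_width: 0.0197
[0.52446672 0.23310946 0.19614698]
[364.1 292. ]
[369.2 322. ]
```

View pics/w13z.png

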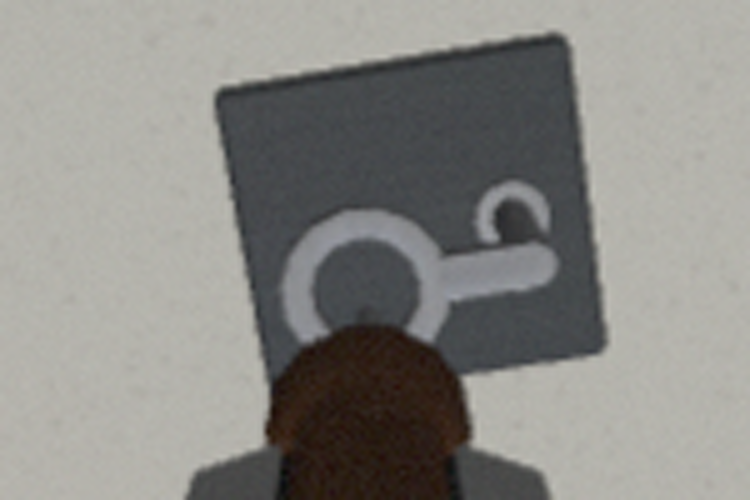

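The ring's centre is at about (365,291) and the tip is over it, within 1 mm. Lowering in.

```bash
python3 -m handwheel '[[[0,0,0,0.015,-0.0006,0,10],[0,0,0,0.018,0,0,10],[0,0,0,0.016,0,0,10],[0,0,0,0.01,0,0,10],[0,0,0,0.006,0,0,10]]]' 25
python3 -m handwheel '[[[0,0,0,0.003,0,0,10],[0,0,0,0,0,0,10],[0,0,0,0,0,0,10]]]' 25
python3 -m handwheel '[[[0,0,0,0,0,0,10],[0,0,0,0,0,0,10]]]' 25
```

```text
t: 19.52
tcp_pos: [0.5233, 0.2334, 0.1293]
tcp_rot: [-0.593, -0.385, 0.593, -0.385]
force: [0.3, -0.0, -1.1]
grip_width: 0.0197
t: 19.77
tcp_pos: [0.5239, 0.2336, 0.1279]
tcp_rot: [0.593, 0.385, -0.593, 0.385]
force: [-0.3, -0.3, 0.1]
grip_width: 0.0198
t: 19.93
tcp_pos: [0.5238, 0.2335, 0.1278]
tcp_rot: [0.593, 0.385, -0.593, 0.385]
force: [0.4, -0.6, 0.2]
grip_width: 0.0197
```

```bash
python3 -m handwheel '[[[0,0,0,0.0008,0,0,10],[0,0,0,0,0,0,10],[0,0,0,0,0,0,10]]]' 25
python3 -m handwheel '[[[0,0,0,0.0006,0,0,10],[0,0,0,0,0,0,10],[0,0,0,0,0,0,10]]]' 25
python3 -m handwheel '[[[0,0,0,0,0,0,24],[0,0,0,0,0,0,28],[0,0,0,0,0,0,35],[0,0,0,0,0,0,45],[0,0,0,0,0,0,60]]]' 10
python3 -m handwheel '[[[0,0,0,0,0,0,100],[0,0,0,0,0,0,100],[0,0,0,0,0,0,100],[0,0,0,0,0,0,100],[0,0,0,0,0,0,100]]]'
python3 -m handwheel '[[[0,0,0,0,0,0,100],[0,0,0,0,0,0,100],[0,0,0,0,0,0,100],[0,0,0,0,0,0,100],[0,0,0,0,0,0,100]]]'
python3 - <<'E'
from h import *
snap('side','s14');snap('wrist','w14')
a=cv2.imread('pics/s14.png')[150:280,180:300];b=cv2.imread('pics/w14.png')[140:330,200:430]
cv2.imwrite('pics/z14.png',np.hstack([cv2.resize(a,(370,400)),cv2.resize(b,(430,400))]))
E
```

```text
t: 20.18
tcp_pos: [0.5237, 0.2334, 0.1265]
tcp_rot: [0.593, 0.385, -0.593, 0.385]
force: [-0.2, 0.1, 0.4]
grip_width: 0.0198
t: 20.43
tcp_pos: [0.5237, 0.2335, 0.1261]
tcp_rot: [0.593, 0.385, -0.593, 0.385]
force: [0.0, -0.7, 3.6]
grip_width: 0.0197
t: 20.85
tcp_pos: [0.5235, 0.2335, 0.1256]
tcp_rot: [-0.593, -0.385, 0.593, -0.385]
force: [-0.0, 0.6, -0.2]
grip_width: 0.0431
t: 21.27
tcp_pos: [0.5236, 0.2335, 0.1258]
tcp_rot: [0.593, 0.385, -0.593, 0.385]
force: [-0.6, 0.3, 0.3]
grip_width: 0.0761
t: 21.68
tcp_pos: [0.5235, 0.2334, 0.1257]
tcp_rot: [-0.593, -0.385, 0.593, -0.385]
force: [-0.0, 0.0, 0.1]
grip_width: 0.094
```

View pics/z14.png

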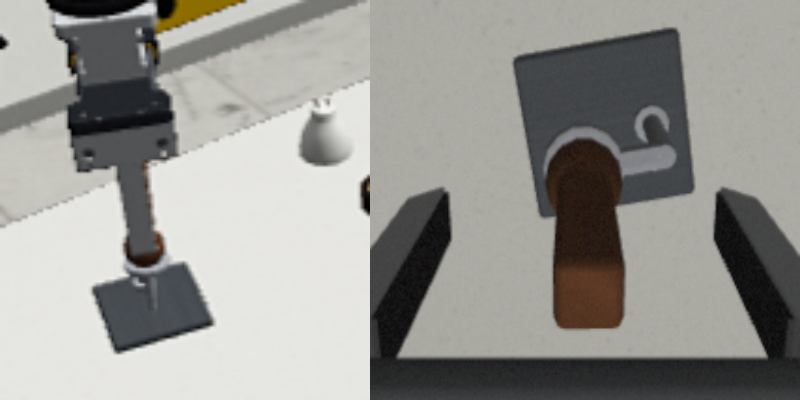

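The raker stands in the ring upright and free, with the fingers well clear. I'll retract straight up and check again.

```bash
python3 -m handwheel '[[[0,0,0,-0.015,0,0,100],[0,0,0,-0.025,0,0,100],[0,0,0,-0.03,0,0,100],[0,0,0,-0.03,0,0,100],[0,0,0,-0.02,0,0,100]]]'
python3 -m handwheel '[[[0,0,0,0,0,0.035,100],[0,0,0,0,0,0.035,100],[0,0,0,0,0,0,100],[0,0,0,0,0,0,100],[0,0,0,0,0,0,100]]]'
python3 - <<'E'
from h import *
snap('side','s15');snap('wrist','w15');snap('top','t15')
a=cv2.imread('pics/s15.png')[150:280,180:340];b=cv2.imread('pics/w15.png')[20:200,220:400]
cv2.imwrite('pics/z15.png',np.hstack([cv2.resize(a,(400,400)),cv2.resize(b,(400,400))]))
cv2.imwrite('pics/t15z.png',cv2.resize(cv2.imread('pics/t15.png')[130:260,190:470],None,fx=2.8,fy=2.8))
E
```

```text
t: 22.2
tcp_pos: [0.5238, 0.2336, 0.2487]
tcp_rot: [0.594, 0.385, -0.592, 0.386]
force: [0.1, 0.3, 1.2]
grip_width: 0.0943
t: 22.62
tcp_pos: [0.4954, 0.1698, 0.246]
tcp_rot: [0.593, 0.385, -0.593, 0.385]
force: [0.7, -0.3, 0.2]
grip_width: 0.0942
```

View pics/z15.png

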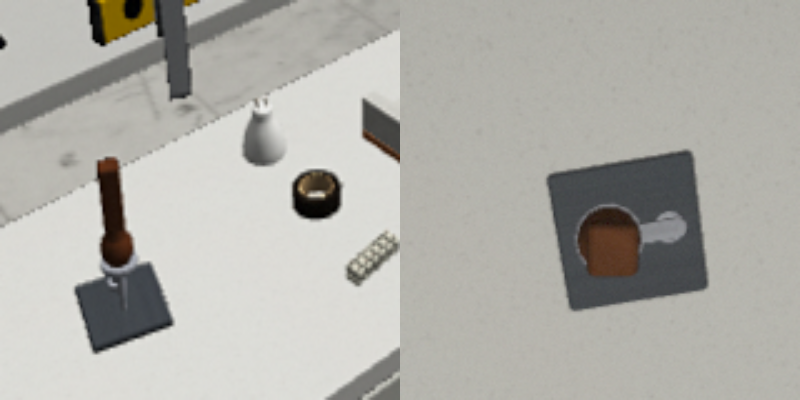

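View pics/t15z.png

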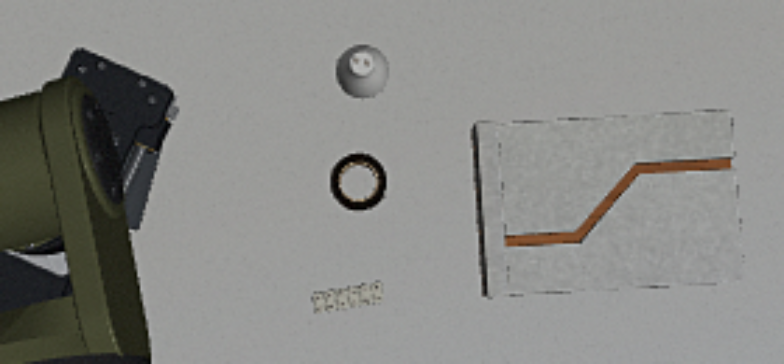

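The raker stands upright on its bulb in the ring, and the bulb, tape and strip look undisturbed. Handing in.

```bash
python3 -c "
from h import *
c=load('w15');
f=lambda u,v:(220+u*180/400,20+v*180/400)
print('grip top',px2plane(c,*f(612-400,251),.148))
print(robot.close_job())"
```

```text
grip top [0.523962   0.23057965 0.148     ]
the job is handed in; nothing more can be done
None
```

The raker has been drawn along the whole joint and is standing back in its ring, let go. I handed the job in at about 23 s of the 72 s allowed; no verdict was reported.

- **Draw:** The tip went in about 15 mm from the upstand and ran about 7 mm below the upper face at roughly 5 cm/s. It went round both bends without being lifted and came out 21 mm past the open end. The tool force stayed within about 2 N at every check. At each bend the tip lay within 0.5 mm of the centre line in my model of the board.
- **Raker in its ring:** In the last pictures it stands on its bulb with the gripper well clear. By my reading, the top of the grip was about 3 mm from the ring's axis, which is about 1 to 2 degrees of lean.
- **Bystanders:** The bulb, tape and terminal strip look unmoved in the top view. I judged this by eye and did not measure it.
- **Small disagreements:** Separate fits of the board's position differed by up to 2 to 3 mm. At the first bend, the second bend's inner corner lay about 2 to 3 px off the model. That gap shrank as the tip came closer, and I felt no wall contact.

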